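Tip the tub and scoop out the craft balls

TASK

Push the grey tub down by its corner tab so that it stays fully tipped and both wooden balls gather in that corner, then scoop the balls out with the hand scoop, without touching them with the fingers, and tip them into the plywood box. Leave the tub tipped, the box upright and the scoop standing upright on the table, and do not disturb the glue bottle, the jar or the brush pot.

Things in the scene. Friction and masses are not known exactly. Their poses are not given: they have to be found in the camera images.
- stand: plywood tipping stand fixed to the table: a base plate and two 135 mm uprights at y = +-176 mm (stand axes) that carry the tub between them. Origin on the table under the middle of the tub; z up. The tub's hinge is the line along the stand's y axis 110 mm above the origin. The stand's -x is the direction of the corner that goes down.
- tub (a joint): tilt of the tub about the hinge, rad: 0 level (start), 0.38 fully tipped (stop), stand -x corner down. A stiff friction hinge (about 0.9 N m): it stays where it is left; pressing the tab takes 5 to 7 N. Tub axes: origin on the hinge line above the stand's origin, tilting with the tub; there the inner floor is at z = -36 mm, the rim at z = +50 mm.
- tub_tab (a point): middle of the top face of the flat push tab (45 x 50 x 6 mm) that sticks out from the tub's rim at the corner that goes down, 178 mm from the hinge line; its axes tilt with the tub
- tub_corner (a point): the tub's inner floor corner below the tab, where the balls gather; axes tilt with the tub. The tub is an open grey square, 223 mm outside, 215 mm inside, walls 4 mm thick and 90 mm high, set cornerwise: its corners point along the stand's +-x and +-y axes (inner corners 152 mm from the middle). Level, its inner floor is 74 mm and its rim 160 mm above the table.
- ball1: plain wooden ball, 60 mm diameter, about 70 g, lying loose in the tub, smooth (friction about 0.3 on the tub and the scoop's pan); origin at its centre
- ball2: second wooden ball, the same as the first; origin at its centre
- scoop_grip (a point): centre of the grip of the hand scoop (0.2 kg), which stands on the table, handle up, 190 mm high. The grip is an upright wooden bar 20 x 20 mm, from 125 to 190 mm above the scoop's underside; this point is 158 mm above the underside. z is up along the grip, -x points to the nose. A 10 mm steel neck rises behind the rear corner (69 mm to +x) to 88 mm and leans forward to the grip.
- scoop_nose (a point): the scoop's nose (front corner of its pan, on the underside), 117 mm to -x of the grip and 158 mm below it; same axes. The pan is a 130 mm square plate, 3 mm thick, set cornerwise: rear corner 184 mm to +x of the nose, side corners 92 mm to +x and 92 mm to +-y. The two front edges have only a round rim 5.5 mm high, which balls ride up over; the two rear edges have walls 36 mm high, 4 mm thick.
- box_mid (a point): middle of the open plywood box that receives the balls: 200 x 200 mm outside, 75 mm high, walls and floor 7 mm; the point lies at its centre, half-way up (37 mm above the table); axes along its sides; loose, 0.6 kg
- glue: bystander: white glue bottle, 54 mm diameter, 150 mm high; origin at its underside
- jar: bystander: small jar, 56 mm diameter, 60 mm high; origin at its underside
- pot: bystander: white pot, 72 mm diameter, 95 mm high, brushes stand in it to 170 mm; origin at its underside
Things that resemble listed ones, but are neither listed nor needed, are in the scene too. Leave any blue look-alike of the ball1 alone.

How it is judged:
On the way, in this order (a step that is already met when the one before it is completed fails the run):
1. the tub is tipped (over 0.3 rad) and both balls lie in its low corner (centres within 120 mm of it) (value of joint tub above 0.3 rad and distance between each of ball1, ball2 and tub_corner below 0.12 m), for 0.2 s.
2. at least one ball lies in the pan of the scoop, lifted out of the tub (ball centre over 190 mm high) (((x of ball1 in the frame of scoop_grip between -0.12 and 0.06 m and y of ball1 in the frame of scoop_grip between -0.09 and 0.09 m and z of ball1 in the frame of scoop_grip between -0.15 and -0.1 m and height (world z) of ball1 above 0.19 m) or (x of ball2 in the frame of scoop_grip between -0.12 and 0.06 m and y of ball2 in the frame of scoop_grip between -0.09 and 0.09 m and z of ball2 in the frame of scoop_grip between -0.15 and -0.1 m and height (world z) of ball2 above 0.19 m))), for 0.2 s.
At the end, for the whole second after the job is handed in: both balls lie at rest inside the plywood box, which stands upright on the table; the tub is still tipped (over 0.3 rad); the scoop stands upright on the table (within 0.1 rad, its underside on the table, its grip point 150 to 163 mm high), released (x of ball1 in the frame of box_mid between -0.1 and 0.1 m and y of ball1 in the frame of box_mid between -0.1 and 0.1 m and z of each of ball1, ball2 in the frame of box_mid below 0.03 m and linear speed of each of ball1, ball2 below 0.1 m/s and x of ball2 in the frame of box_mid between -0.1 and 0.1 m and y of ball2 in the frame of box_mid between -0.1 and 0.1 m and angle between each of box_mid, scoop_grip's own z axis and vertical below 0.1 rad and height (world z) of box_mid below 0.05 m and value of joint tub above 0.3 rad and height (world z) of scoop_grip between 0.15 and 0.163 m); the robot touches nothing.
It fails at once if the fingers touch a ball (contact force between the fingers and ball1 above 0.5 N or contact force between the fingers and ball2 above 0.5 N).
It fails at once if a bystander (glue bottle, jar or brush pot) is moved by more than 30 mm or tipped (distance of any of glue, jar, pot from where it was at the start of the episode above 0.03 m or angle between any of glue, jar, pot's own z axis and vertical above 0.3 rad).
It also fails if it takes over 70 s, if anything falls off the work surface, if the arm or the gripper's body presses on something with over 40 N, if the wrist force passes 120 N, or if a joint passes its speed limit or range.

ROBOT

A 6-joint arm with a two-finger parallel gripper is mounted at the origin on the work surface. World frame = base frame: x ahead of the robot, y to its left, z up, the work surface at z = 0. Lengths are in m, angles in rad, forces in N, time in s.
With the tool pointing down it reaches from about 0.35 to 0.975 m from the base axis. Payload 4.9 kg.
Tool frame: the origin (TCP) lies at the very end of the fingers, on their centre line; the grasp point (between the pads) lies 19 mm behind it (manip.hold_point_z is the distance from the TCP to the grasp point, in m); z points along the fingers, y is the direction in which the jaws open and shut (so a half turn about z gives the same grasp; the last joint's range is limited). The gripper opens to 85 mm and grips with 20 to 120 N. Pads are 22 mm wide; open, the fingers measure 114 mm over their backs; the gripper's body (76 mm by 85 mm) begins 54 mm behind the grasp point. The pads swing forward as they close: fully open they stand 13 mm farther back than shut.
Start: joints at [1.14, 0.053, 1.613, -0, 1.476, -0.119], TCP at [0.192, 0.595, 0.231] pointing down, gripper open.
Joint ranges: [-3.01, 3.01], [-1.01, 2.22], [0.06, 2.58], [-1.02, 4.17], [0.09, 2.62], [-3.14, 3.14]. Speed limits (rad/s): [2.57, 2.57, 3.14, 3.14, 3.14, 3.14].

INTERFACE

Orientations are given as a unit quaternion [w, x, y, z].
In Python, from plant import manip gives the robot as it stands. The module is installed in compiled form; this text tells all that it offers.
- The arm moves only by the shell command python3 -m creep 'ROWS'. ROWS is JSON, a list of rows, each a list of 7 numbers: the turn, a rotation vector about the tool's x, y, z in degrees, then the shift along the tool's x, y, z in m, then the opening, from 0 (shut) to 1 (fully open). In form: [[ax, ay, az, tx, ty, tz, jaw], ...]. A call has 1 to 20 rows; each row shifts and turns the commanded pose from where the row before left it, along the tool's axes as they then stand; what a row does not reach is not made up. A row lasts 1/12 s, in which the tool goes at most 41.7 mm and 7.16 degrees, less where a joint would pass 70% of its speed; a pose out of reach is approached as far as the arm can. A call is refused whole if a number of a shift passes 0.0417 or a number of a turn 7.16, either way. A call with a gripper value outside its range is refused whole. The fingers move at their own pace and stop on an object; the grip force is fixed at half the most. Time passes only in rows, so rows that do not move let the fingers close. It gives the time, the measured TCP pose, the force and the opening at its end, in the units of the state.
- manip.state(): the state, without advancing time (a new reading comes with each control period).
- manip.grab_frame(name): name is "scene" or "top"; returns the picture (384x512x3 uint8, blue, green, red); there is no depth.
- manip.get_calibration(name): a dict with "fx", "fy", "cx", "cy" (pixels), "xyz" and "attitude" of the camera in the world. Camera axes: x right, y down, z forward; pixel columns grow to the right and rows downward; lengths in m; the calibration is good to about 2 mm. A picture is of the moment at which its call begins. get_calibration takes no time and is no camera call.
- manip.job_done(): hands the job in, once; it reports no verdict.
Trained networks look in the newest picture that a camera, given by its name, has taken for a name from the list of things; names that differ only in an ending like _2 or _b are one class to them, and where a whole thing is asked for, a point or a joint stands for the part that bears it (a point fixed in the world has none). Each returns a list of dicts, best first, with "confidence" (0 to 1); they miss things now and then, are a little off and sometimes report something else, mostly with a low value. They report only what shows in the picture. A call takes as long as a camera call. They do not tell look-alikes from the thing itself.
- manip.cut_out(target, camera): "pixels" (384x512 bool, what is visible of it) and "rect" ([left, top, right, bottom] in pixels, round what is visible of it).
The state is a dict: "time": time; "joint_pos": joint angles; "joint_vel": joint speeds; "joint_efforts": joint torques, N m; "tool_pos": TCP position; "tool_rot": TCP orientation; "contact_force": force on the tool from outside, world axes, zero at the start; "ft_torque": the same for the moment, N m; "gripper_width": opening from 0.0 (shut) to 1.0 (fully open).
Only numpy, scipy, OpenCV 4.12 (cv2) and the standard library are available. Lean on these libraries where they do the work, as an engineer would, in place of code of your own. Each camera call takes 0.05 s, during which the arm holds its last target.

## Working session

There is one attempt and no reset: what is moved stays moved. The work goes in short steps, Python scripts to look and compute and a shell command to move; the robot and the scene stay as the last step left them, time stands still between calls to the robot, and variables do not carry over. Pictures are saved under pics/ and viewed, and the job is handed in when it is done.

```bash
mkdir -p pics
python3 - <<'E'
from plant import manip
import cv2, json
s=manip.state(); print(s)
for n in("scene","top"):
    im=manip.grab_frame(n); cv2.imwrite(f"pics/{n}0.png",im); c=manip.get_calibration(n); print(n,c)
E
```

```text
{'time': 0.0, 'joint_pos': array([ 1.13998228e+00,  5.33778565e-02,  1.61432881e+00,  6.40125316e-06,
        1.47599136e+00, -1.18993731e-01]), 'joint_vel': array([-8.70377138e-05, -1.10014982e-04,  4.69871494e-04, -1.98857998e-04,
       -3.49915293e-04,  1.49170192e-03]), 'joint_efforts': array([ 1.64240964e-04, -3.93683481e+01, -3.70174563e+01, -1.29290979e-04,
        7.23894249e-03,  5.08069533e-07]), 'tool_pos': array([0.19147164, 0.59428067, 0.23002921]), 'tool_rot': array([-2.88823213e-04,  1.55279498e-01,  9.87870016e-01, -1.01229638e-03]), 'contact_force': array([0.83377612, 0.69030606, 0.09993027]), 'ft_torque': array([-0.00913017,  0.03688221,  0.01606153]), 'gripper_width': 1.0035501314526207}
scene {'fx': 377.5196262127931, 'fy': 377.5196262127931, 'cx': 254.42887819297098, 'cy': 189.1251243529022, 'xyz': array([1.19677109, 0.66641038, 1.15635073]), 'attitude': array([-0.12896243,  0.34451485,  0.87049643, -0.32697734])}
top {'fx': 363.5536174275682, 'fy': 363.5536174275682, 'cx': 255.77848505732396, 'cy': 191.7045809939745, 'xyz': array([ 0.5274079 , -0.02695197,  1.12660514]), 'attitude': array([ 0.02149229, -0.70001501,  0.71369554, -0.0124795 ])}
```

```bash
cat > h.py <<'E'
import numpy as np,cv2
from scipy.spatial.transform import Rotation as R
from plant import manip
def cam(n):
    c=manip.get_calibration(n);q=c['attitude'];return c,R.from_quat([q[1],q[2],q[3],q[0]]).as_matrix(),np.array(c['xyz'])
def proj(n,P):
    c,M,t=cam(n);p=(np.atleast_2d(P)-t)@M;return np.c_[c['fx']*p[:,0]/p[:,2]+c['cx'],c['fy']*p[:,1]/p[:,2]+c['cy']]
def ray(n,uv):
    c,M,t=cam(n);uv=np.atleast_2d(uv);d=np.c_[(uv[:,0]-c['cx'])/c['fx'],(uv[:,1]-c['cy'])/c['fy'],np.ones(len(uv))]@M.T;return t,d
def plane(n,uv,z):
    t,d=ray(n,uv);return t+d*((z-t[2])/d[:,2])[:,None]
def tri(uva,uvb):
    A=np.zeros((3,3));b=np.zeros(3)
    for n,uv in(("top",uva),("scene",uvb)):
        t,d=ray(n,uv);d=d[0]/np.linalg.norm(d[0]);Q=np.eye(3)-np.outer(d,d);A+=Q;b+=Q@t
    return np.linalg.solve(A,b)
def zoom(n,im,x0,y0,x1,y1,s,name):
    cv2.imwrite(f"pics/{name}.png",cv2.resize(im[y0:y1,x0:x1],None,fx=s,fy=s,interpolation=cv2.INTER_CUBIC))
E
python3 - <<'E'
from h import *
for n in("top","scene"):
    im=cv2.imread(f"pics/{n}0.png")
    for k in["scoop_grip","tub_tab","box_mid","ball1","glue","jar","pot","stand"]:
        for d in manip.cut_out(k,n)[:4]:
            ys,xs=np.nonzero(d['pixels']);print(n,k,round(d['confidence'],2),np.round(d['rect']),xs.mean().round(1),ys.mean().round(1),len(xs))
im=cv2.imread("pics/top0.png");zoom("top",im,340,170,420,235,9,"ts");zoom("top",im,100,120,270,270,4,"tt")
im=cv2.imread("pics/scene0.png");zoom("scene",im,170,110,290,200,6,"ss");zoom("scene",im,230,170,360,290,5,"st")
E
```

```text
top scoop_grip 0.61 [345. 175. 405. 233.] 375.3 204.2 1849
top tub_tab 0.96 [113. 134. 240. 257.] 172.9 195.5 6846
top tub_tab 0.28 [148. 166. 170. 188.] 158.1 175.7 350
top box_mid 0.55 [265. 182. 343. 266.] 303.2 224.2 4855
top ball1 0.83 [147. 166. 172. 190.] 158.0 175.8 361
top ball1 0.74 [109. 136. 243. 256.] 172.4 195.3 6924
top ball1 0.73 [122. 266. 142. 282.] 130.7 271.4 329
top ball1 0.71 [146. 202. 166. 221.] 155.4 211.1 346
top glue 0.92 [277. 118. 297. 143.] 284.5 127.5 341
top jar 0.62 [329. 130. 345. 150.] 337.2 139.0 320
top pot 0.81 [234. 113. 265. 142.] 251.2 126.7 628
top pot 0.25 [330. 131. 347. 150.] 337.2 139.2 336
top stand 0.61 [111. 129. 242. 263.] 175.9 195.9 8861
top stand 0.53 [329. 129. 348. 149.] 337.3 139.3 321
top stand 0.25 [236. 114. 262. 144.] 251.2 126.4 637
top stand 0.17 [350. 176. 401. 233.] 374.9 204.0 1895
scene scoop_grip 0.17 [254. 186. 342. 265.] 299.0 224.5 4364
scene tub_tab 0.91 [259. 182. 338. 263.] 299.2 224.4 4429
scene box_mid 0.97 [213. 142. 280. 200.] 246.1 170.2 2445
scene box_mid 0.56 [256. 181. 338. 263.] 299.0 224.4 4655
scene box_mid 0.23 [188. 193. 206. 227.] 196.2 210.2 375
scene ball1 0.57 [352. 261. 372. 278.] 358.6 269.4 227
scene ball1 0.53 [360. 219. 379. 238.] 368.8 227.2 239
scene ball1 0.48 [308. 217. 331. 238.] 318.4 227.7 257
scene glue 0.55 [190. 193. 205. 230.] 196.3 210.4 357
scene jar 0.69 [173. 181. 187. 198.] 179.9 188.0 239
scene pot 0.85 [204. 203. 225. 243.] 213.8 227.9 604
scene stand 0.88 [248. 183. 348. 293.] 295.7 232.5 6115
scene stand 0.23 [258. 182. 339. 263.] 298.9 224.2 4567
```

Run:
```python
from h import *
np.set_printoptions(precision=4,suppress=True)
rim=plane("top",[[112.5,196.3],[169.2,138.5],[172,254]],.160)
print("rim L,U,D",rim, "mid UD",rim[1:].mean(0))
print("tab",plane("top",[[233.8,193.2]],.160))
print("tab scene",tri([233.8,193.2],[230+170/5,170+92/5]))
print("scoop nose",plane("top",[[402.8,217.8]],0.0),"rear",plane("top",[[349.4,191.7]],.036),"sides",plane("top",[[365.8,231.5],[389.2,178.5]],.02))
print("grip top tri",tri([340+450/9,170+268/9],[170+173/6,110+90/6]))
print("box",plane("top",[[279,186],[346,199.5],[332,263.5],[264.5,249.5]],.075))
print("pot",plane("top",[[251.5,127]],.09),"glue",plane("top",[[285.5,126.5]],.1),"jar",plane("top",[[338.5,139]],.05))
print("balls",plane("top",[[158.2,176],[155.5,211.3]],.104))
```

```text
rim L,U,D [[0.5692 0.3683 0.16  ]
 [0.7218 0.215  0.16  ]
 [0.4132 0.2099 0.16  ]] mid UD [0.5675 0.2125 0.16  ]
tab [[0.5712 0.0435 0.16  ]]
tab scene [0.5705 0.0451 0.1517]
scoop nose [[ 0.4925 -0.4637  0.    ]] rear [[ 0.5745 -0.2938  0.036 ]] sides [[ 0.4539 -0.3433  0.02  ]
 [ 0.6129 -0.4194  0.02  ]]
grip top tri [ 0.544  -0.3607  0.1817]
box [[ 0.5933 -0.0816  0.075 ]
 [ 0.5505 -0.2737  0.075 ]
 [ 0.3682 -0.2282  0.075 ]
 [ 0.4114 -0.0359  0.075 ]]
pot [[ 0.7641 -0.0054  0.09  ]] glue [[ 0.7612 -0.1025  0.1   ]] jar [[ 0.7315 -0.2629  0.05  ]]
balls [[0.6267 0.2611 0.104 ]
 [0.527  0.2694 0.104 ]]
```

```bash
cat >> h.py <<'E'
def fr(x,y,z,yaw,pitch=0):
    T=np.eye(4);T[:3,:3]=R.from_euler('ZY',[yaw,pitch],degrees=False).as_matrix();T[:3,3]=[x,y,z];return T
def ap(T,P): return np.atleast_2d(P)@T[:3,:3].T+T[:3,3]
def tubT(x,y,yaw,th): return fr(x,y,.11,yaw,-th)   # -x down: rot about y by -th
r=.1577;i=.152
TUB=[np.array([[r,0,.05],[0,r,.05],[-r,0,.05],[0,-r,.05],[r,0,.05]]),np.array([[i,0,-.036],[0,i,-.036],[-i,0,-.036],[0,-i,-.036],[i,0,-.036]]),
 np.array([[-.1555,.025,.05],[-.2005,.025,.05],[-.2005,-.025,.05],[-.1555,-.025,.05]])]
SC=[np.array([[-.117,0,-.158],[-.025,.092,-.158],[.067,0,-.158],[-.025,-.092,-.158],[-.117,0,-.158]]),
 np.array([[-.025,.092,-.122],[.067,0,-.122],[-.025,-.092,-.122]]),
 np.array([[.01,.01,.032],[-.01,.01,.032],[-.01,-.01,.032],[.01,-.01,.032],[.01,.01,.032]])]
BX=[np.array([[.1,.1,s],[-.1,.1,s],[-.1,-.1,s],[.1,-.1,s],[.1,.1,s]]) for s in(-.037,.038)]
def over(n,im,items,box,s,name):
    x0,y0,x1,y1=box;o=cv2.resize(im[y0:y1,x0:x1],None,fx=s,fy=s,interpolation=cv2.INTER_CUBIC)
    for T,L in items:
        for pl in L:
            q=((proj(n,ap(T,pl))-[x0,y0]+.5)*s).astype(int);cv2.polylines(o,[q.reshape(-1,1,2)],False,(0,255,255),1)
    cv2.imwrite(f"pics/{name}.png",o)
E
python3 - <<'E'
from h import *
it=[(tubT(.569,.214,np.radians(90.6),0),TUB),(fr(.543,-.359,.158,np.radians(64.3)),SC),(fr(.481,-.155,.037,np.radians(-13)),BX)]
over("top",cv2.imread("pics/top0.png"),it,(100,120,250,270),4,"o1")
over("top",cv2.imread("pics/top0.png"),it,(255,160,415,280),5,"o2")
over("scene",cv2.imread("pics/scene0.png"),it,(175,115,350,270),4,"o3")
E
python3 - <<'E'
from h import *
im=cv2.imread("pics/top0.png");zoom("top",im,105,130,180,200,8,"a1");zoom("top",im,165,190,255,260,8,"a2")
im=cv2.imread("pics/scene0.png");zoom("s",im,255,180,345,265,8,"a3")
E
python3 - <<'E'
from h import *
from scipy.optimize import least_squares
np.set_printoptions(precision=4,suppress=True)
print(plane("top",[[167.9,194.6]],.16))
def u(x0,y0,s,p): return np.array([x0,y0])+np.array(p)/s-.5
# (camera, model pt, pixel)
obs=[("top",[.156,0,.05],[110.7,196.4]),("top",[-.2005,.025,.05],[241.9,201.9]),("top",[-.2005,-.025,.05],[241.7,183.4]),
("top",[-.1555,.025,.05],[225,201.9]),("top",[-.1555,-.025,.05],[224.5,183.4]),
("scene",[.156,0,.05],u(255,180,8,[668,518])),("scene",[0,.156,.05],u(255,180,8,[609,99])),("scene",[0,-.156,.05],u(255,180,8,[104,521])),
("scene",[-.2005,.025,.05],u(255,180,8,[75,9])),("scene",[-.2005,-.025,.05],u(255,180,8,[0,65])),("scene",[-.1555,-.025,.05],u(255,180,8,[70,122])),("scene",[-.1555,.025,.05],u(255,180,8,[143,68])),
("scene",[.156,0,-.04],u(255,180,8,[640,640]))]
def f(p,full=False):
    out=[]
    for n,m,q in obs:
        T=tubT(p[0],p[1],p[2],p[3]);T[2,3]+=p[4]
        out.append(proj(n,ap(T,m))[0]-q)
    out=np.array(out); return out if full else np.r_[out.ravel(),p[3]*100,p[4]*200]
r=least_squares(f,[.569,.214,1.58,0,0],loss='soft_l1')
print(r.x,np.degrees(r.x[2]));print(f(r.x,True))
E
```

```text
[[0.5709 0.2196 0.16  ]]
[ 0.5704  0.2225  1.5828  0.0023 -0.002 ] 90.68706564550786
[[-1.6975  0.2592]
 [ 0.3165 -0.0705]
 [-0.03   -0.268 ]
 [ 0.3641  0.4565]
 [ 0.3597  0.2659]
 [ 0.7797  1.2101]
 [ 0.1093 -0.1402]
 [ 0.2153 -0.2772]
 [-0.2476 -0.142 ]
 [-0.9422  0.1135]
 [-0.7182 -0.015 ]
 [ 0.2351 -0.7568]
 [-0.2581  0.9528]]
```

```bash
cat >> h.py <<'E'
def pose():
    s=manip.state();q=s['tool_rot'];M=R.from_quat([q[1],q[2],q[3],q[0]]).as_matrix();return s,np.array(s['tool_pos']),M
def rows(p,M,p2,M2,n):
    """n equal rows from (p,M) to (p2,M2): constant local rotation; translations along straight world line"""
    rv=R.from_matrix(M.T@M2).as_rotvec()/n; out=[];d=(np.array(p2)-p)/n
    for k in range(n):
        Rk=M@R.from_rotvec(rv*k).as_matrix(); out.append(np.r_[np.degrees(rv),Rk.T@d])
    return np.array(out)
def toolM(yaw_y,tilt_axis=None,ang=0):
    """tool down with tool y at world yaw (rad); then rotate world by ang about tilt_axis"""
    y=np.array([np.cos(yaw_y),np.sin(yaw_y),0]);z=np.array([0,0,-1.]);x=np.cross(y,z);M=np.c_[x,y,z]
    if tilt_axis is not None: M=R.from_rotvec(np.array(tilt_axis)*ang).as_matrix()@M
    return M
E
python3 - <<'E'
from h import *
np.set_printoptions(precision=4,suppress=True)
s,p,M=pose();print(p);print(M)
print(rows(p,M,[.5726,.0445,.215],M,20)[0])
E
```

```text
[0.1917 0.5949 0.2313]
[[-0.9518  0.3068  0.    ]
 [ 0.3068  0.9518  0.    ]
 [ 0.      0.     -1.    ]]
[ 0.      0.      0.     -0.0266 -0.0203  0.0008]
```

```bash
python3 -m creep '[[0,0,0,-0.0266,-0.0203,0,0],[0,0,0,-0.0266,-0.0203,0,0],[0,0,0,-0.0266,-0.0203,0,0],[0,0,0,-0.0266,-0.0203,0,0],[0,0,0,-0.0266,-0.0203,0,0]]'; python3 -c "
from h import *;s,p,M=pose();print(list(s['joint_pos']),p,R.from_matrix(M).as_quat())"
python3 -m creep '[[0,0,0,-0.0266,-0.0203,0,0],[0,0,0,-0.0266,-0.0203,0,0],[0,0,0,-0.0266,-0.0203,0,0],[0,0,0,-0.0266,-0.0203,0,0],[0,0,0,-0.0266,-0.0203,0,0],[0,0,0,-0.0266,-0.0203,0,0],[0,0,0,-0.0266,-0.0203,0,0],[0,0,0,-0.0266,-0.0203,0,0],[0,0,0,-0.0266,-0.0203,0,0],[0,0,0,-0.0266,-0.0203,0,0]]';python3 -c "
from h import *;s,p,M=pose();print(list(s['joint_pos']),p,R.from_matrix(M).as_quat())"
python3 -m creep '[[0,0,0,-0.0266,-0.0203,0,0],[0,0,0,-0.0266,-0.0203,0,0],[0,0,0,-0.0266,-0.0203,0,0],[0,0,0,-0.0266,-0.0203,0,0],[0,0,0,-0.0266,-0.0203,0,0],[0,0,0,0,0,0,0],[0,0,0,0,0,0,0]]';python3 -c "
from h import *;s,p,M=pose();print(list(s['joint_pos']),p,R.from_matrix(M).as_quat())"
```

```text
time: 1.32
tool_pos: [0.2877, 0.4562, 0.2314]
tool_rot: [0.0, 0.155, 0.988, 0.0]
contact_force: [1.4, 1.0, -0.3]
gripper_width: 0.298
[np.float64(0.8701190255407206), np.float64(-0.15327991966879154), np.float64(1.8113175386666176), np.float64(-7.259443635655086e-05), np.float64(1.4831474410846242), np.float64(-0.38943211307869885)] [0.28774851 0.45621243 0.23142371] [1.54992064e-01 9.87915693e-01 1.55519456e-04 1.36580578e-04]
time: 2.15
tool_pos: [0.4788, 0.1811, 0.2316]
tool_rot: [0.0, 0.155, 0.988, 0.0]
contact_force: [0.5, 0.7, 0.3]
gripper_width: -0.003
[np.float64(0.21615511957898004), np.float64(-0.2230768931387296), np.float64(1.8715853520798245), np.float64(0.00010106217712415614), np.float64(1.4923496203339575), np.float64(-1.042764278488253)] [0.47879519 0.18113324 0.23157436] [1.55311128e-01 9.87865535e-01 1.80463060e-04 3.23837597e-04]
time: 2.73
tool_pos: [0.574, 0.044, 0.2311]
tool_rot: [-0.0, 0.157, 0.988, 0.0]
contact_force: [0.3, 0.8, 0.3]
gripper_width: -0.003
[np.float64(-0.05294785367364797), np.float64(-0.06357765934312716), np.float64(1.7290307250589747), np.float64(0.00027900856975442736), np.float64(1.4767338618131827), np.float64(-1.3092735262429376)] [0.57399822 0.04396147 0.23112201] [ 1.56601214e-01  9.87661861e-01  1.07197610e-04 -3.09980203e-04]
```

```bash
python3 - <<'E'
from h import *
t=manip.grab_frame("top");s=manip.grab_frame("scene")
a=cv2.resize(t[110:280,90:270],None,fx=3,fy=3)
b=cv2.resize(s[110:300,170:360],None,fx=3,fy=3)[:510,:]
c=np.hstack([a,b[:510,:255]]) if 0 else a
cv2.imwrite("pics/p1.png",a);cv2.imwrite("pics/p2.png",b)
E
python3 -m creep '[[0,0,0,0,0,0.03,0],[0,0,0,0,0,0.03,0],[0,0,0,0,0,0.006,0],[0,0,0,0,0,0.006,0],[0,0,0,0,0,0.006,0]]'; python3 -m creep '[[0,0,0,0,-0.0004,0.006,0],[0,0,0,0,-0.0004,0.006,0],[0,0,0,0,-0.0004,0.006,0],[0,0,0,0,-0.0004,0.006,0],[0,0,0,0,-0.0004,0.006,0],[0,0,0,0,-0.0004,0.006,0]]'; python3 -m creep '[[0,0,0,0,-0.0004,0.006,0],[0,0,0,0,-0.0004,0.006,0],[0,0,0,0,-0.0004,0.006,0]]'
```

```text
time: 3.25
tool_pos: [0.5734, 0.0458, 0.155]
tool_rot: [0.0, 0.155, 0.988, -0.0]
contact_force: [-3.6, -2.0, 6.8]
gripper_width: 0.0
time: 3.75
tool_pos: [0.5749, 0.0416, 0.1211]
tool_rot: [0.003, 0.155, 0.988, -0.002]
contact_force: [-1.5, -6.6, 5.4]
gripper_width: -0.0
time: 4.0
tool_pos: [0.5749, 0.0413, 0.103]
tool_rot: [0.003, 0.155, 0.988, -0.0]
contact_force: [-1.4, -2.0, 4.3]
gripper_width: -0.004
```

```bash
python3 -m creep '[[0,0,0,0,-0.0004,0.005,0],[0,0,0,0,-0.0004,0.005,0]]'; python3 -m creep '[[0,0,0,0,0,0.003,0],[0,0,0,0,0,0.002,0]]';python3 -m creep '[[0,0,0,0,0,0.002,0],[0,0,0,0,0,0,0]]'
```

```text
time: 4.17
tool_pos: [0.5751, 0.0418, 0.0935]
tool_rot: [0.003, 0.155, 0.988, 0.001]
contact_force: [-8.7, 3.1, 37.3]
gripper_width: 0.002
time: 4.33
tool_pos: [0.5754, 0.042, 0.0934]
tool_rot: [0.002, 0.155, 0.988, 0.001]
contact_force: [-17.7, 1.1, 41.8]
gripper_width: -0.001
time: 4.5
tool_pos: [0.5755, 0.042, 0.0934]
tool_rot: [0.002, 0.155, 0.988, 0.001]
contact_force: [-20.0, 0.5, 41.1]
gripper_width: -0.003
```

```bash
python3 -m creep '[[0,0,0,0,0,-0.02,0],[0,0,0,0,0,-0.04,0],[0,0,0,0,0,-0.04,0],[0,0,0,0,0,-0.03,0],[0,0,0,0,0,-0.03,0.3],[0,0,0,0,0,0,1]]'
python3 - <<'E'
from h import *
np.set_printoptions(precision=4,suppress=True)
t=manip.grab_frame("top");s=manip.grab_frame("scene")
cv2.imwrite("pics/q1.png",cv2.resize(t[110:280,90:270],None,fx=3,fy=3));cv2.imwrite("pics/q2.png",cv2.resize(s[110:300,170:360],None,fx=3,fy=3))
s,p,M=pose();print(p,M)
print(rows(p,M,[.543,-.359,.25],toolM(np.radians(64.3)),16))
E
```

```text
time: 5.0
tool_pos: [0.576, 0.0416, 0.2524]
tool_rot: [0.008, 0.155, 0.988, 0.001]
contact_force: [0.1, -0.6, 1.6]
gripper_width: 0.279
[0.5734 0.0416 0.2455] [[-0.952   0.306   0.0057]
 [ 0.306   0.952   0.    ]
 [-0.0054  0.0018 -1.    ]]
[[ 0.0077  0.019   0.4925 -0.0059 -0.0244 -0.0003]
 [ 0.0077  0.019   0.4925 -0.0061 -0.0244 -0.0003]
 [ 0.0077  0.019   0.4925 -0.0063 -0.0243 -0.0003]
 [ 0.0077  0.019   0.4925 -0.0065 -0.0243 -0.0003]
 [ 0.0077  0.019   0.4925 -0.0067 -0.0242 -0.0003]
 [ 0.0077  0.019   0.4925 -0.0069 -0.0241 -0.0003]
 [ 0.0077  0.019   0.4925 -0.0071 -0.0241 -0.0003]
 [ 0.0077  0.019   0.4925 -0.0073 -0.024  -0.0003]
 [ 0.0077  0.019   0.4925 -0.0075 -0.024  -0.0003]
 [ 0.0077  0.019   0.4925 -0.0077 -0.0239 -0.0003]
 [ 0.0077  0.019   0.4925 -0.0079 -0.0238 -0.0003]
 [ 0.0077  0.019   0.4925 -0.0081 -0.0238 -0.0003]
 [ 0.0077  0.019   0.4925 -0.0083 -0.0237 -0.0003]
 [ 0.0077  0.019   0.4925 -0.0085 -0.0236 -0.0003]
 [ 0.0077  0.019   0.4925 -0.0087 -0.0235 -0.0003]
 [ 0.0077  0.019   0.4925 -0.0089 -0.0235 -0.0003]]
```

```bash
python3 -m creep '[[0,0,0.5,-0.006,-0.0244,0,1],[0,0,0.5,-0.0061,-0.0244,0,1],[0,0,0.5,-0.0063,-0.0243,0,1],[0,0,0.5,-0.0065,-0.0243,0,1],[0,0,0.5,-0.0067,-0.0242,0,1],[0,0,0.5,-0.0069,-0.0241,0,1],[0,0,0.5,-0.0071,-0.0241,0,1],[0,0,0.5,-0.0073,-0.024,0,1],[0,0,0.5,-0.0075,-0.024,0,1],[0,0,0.5,-0.0077,-0.0239,0,1],[0,0,0.5,-0.0079,-0.0238,0,1],[0,0,0.5,-0.0081,-0.0238,0,1],[0,0,0.5,-0.0083,-0.0237,0,1],[0,0,0.5,-0.0085,-0.0236,0,1],[0,0,0.5,-0.0087,-0.0235,0,1],[0,0,0.5,-0.0089,-0.0235,0,1],[0,0,0,0,0,0,1],[0,0,0,0,0,0,1]]'
python3 - <<'E'
from h import *
np.set_printoptions(precision=4,suppress=True)
t=manip.grab_frame("top");sc=manip.grab_frame("scene")
cv2.imwrite("pics/r1.png",cv2.resize(t[110:280,90:270],None,fx=4,fy=4)[:600]);
s,p,M=pose();print(p,list(s['joint_pos']),M)
print(rows(p,M,[.543,-.359,.139],toolM(np.radians(64.3)),5))
x0,y0=165,90;o=cv2.resize(sc[90:200,165:285],None,fx=5,fy=5,interpolation=cv2.INTER_CUBIC)
cv2.imwrite("pics/r2.png",o)
E
```

```text
time: 6.6
tool_pos: [0.5402, -0.3597, 0.24]
tool_rot: [-0.001, 0.225, 0.974, 0.001]
contact_force: [-0.1, 0.3, -0.3]
gripper_width: 1.005
[ 0.5408 -0.3584  0.2408] [np.float64(-0.7001792175145714), np.float64(0.10416378746479663), np.float64(1.5426615598699234), np.float64(0.0005159698463251882), np.float64(1.4972597599730253), np.float64(-1.8201256250300446)] [[-0.9001  0.4358 -0.0016]
 [ 0.4358  0.9001  0.002 ]
 [ 0.0023  0.0011 -1.    ]]
[[ 0.0128 -0.0262 -0.0268 -0.0005  0.0001  0.0204]
 [ 0.0128 -0.0262 -0.0268 -0.0005  0.0001  0.0204]
 [ 0.0128 -0.0262 -0.0268 -0.0005  0.0001  0.0204]
 [ 0.0128 -0.0262 -0.0268 -0.0005  0.0001  0.0204]
 [ 0.0128 -0.0262 -0.0268 -0.0005  0.0001  0.0204]]
```

```bash
python3 -m creep '[[0,0,0,-0.0005,0,0.02,1],[0,0,0,-0.0005,0,0.02,1],[0,0,0,-0.0005,0,0.02,1],[0,0,0,-0.0005,0,0.02,1],[0,0,0,-0.0005,0,0.02,1],[0,0,0,0,0,0,1]]' && python3 -m creep '[[0,0,0,0,0,0,0],[0,0,0,0,0,0,0],[0,0,0,0,0,0,0],[0,0,0,0,0,0,0],[0,0,0,0,0,0,0]]'
python3 - <<'E'
from h import *
np.set_printoptions(precision=4,suppress=True)
s,p,M=pose();print(p,s['gripper_width'],s['contact_force'],list(s['joint_pos']),M)
sc=manip.grab_frame("scene")
cv2.imwrite("pics/g2.png",cv2.resize(sc[90:200,165:285],None,fx=5,fy=5,interpolation=cv2.INTER_CUBIC))
E
```

```text
time: 7.2
tool_pos: [0.5411, -0.3571, 0.1365]
tool_rot: [-0.004, 0.223, 0.975, 0.002]
contact_force: [-0.8, 0.3, -0.7]
gripper_width: 1.0
time: 7.62
tool_pos: [0.544, -0.3609, 0.144]
tool_rot: [0.001, 0.224, 0.975, -0.0]
contact_force: [0.6, 0.9, 1.0]
gripper_width: 0.298
[ 0.544  -0.3609  0.144 ] 0.2980415155533406 [0.6432 0.9339 0.9735] [np.float64(-0.6998413346460156), np.float64(0.18065678616052325), np.float64(1.6232317907820242), np.float64(0.00034578850792282547), np.float64(1.3352910999278507), np.float64(-1.819415310763682)] [[-0.8999  0.4361  0.0021]
 [ 0.4361  0.8999 -0.0013]
 [-0.0024 -0.0003 -1.    ]]
```

```bash
cat > kin.py <<'E'
from h import *
D=[([1.13998,.05338,1.61433,0,1.47599,-.11899],[.1917,.5949,.2313]),
([.870119,-.15328,1.811318,0,1.483147,-.389432],[.28775,.45621,.23142]),
([.216155,-.223077,1.871585,0,1.49235,-1.042764],[.478795,.181133,.231574]),
([-.052948,-.063578,1.729031,0,1.476734,-1.309274],[.573998,.04396,.231122]),
([-.700179,.104164,1.542662,0,1.49726,-1.82],[.5408,-.3584,.2408]),
([-.699841,.180657,1.623232,0,1.335291,-1.8194],[.544,-.3609,.144])]
def ry(a):return R.from_rotvec([0,a,0]).as_matrix()
def rz(a):return R.from_rotvec([0,0,a]).as_matrix()
P=None
def fk(q,k,s4=1,s5=1):
    d1,a1,b,L2,L3,d6=k
    M=rz(q[0]);p=M@np.array([a1,b,d1]);M=M@ry(q[1]);p=p+M@np.array([0,0,L2]);M=M@ry(q[2])
    p=p+M@np.array([0,0,L3]);M=M@rz(s4*q[3])@ry(q[4]);p=p+M@np.array([0,0,d6]);M=M@rz(q[5])
    return p,M   # tool at q: columns; need fixed offset
E
python3 - <<'E'
from kin import *
from scipy.optimize import least_squares
np.set_printoptions(precision=4,suppress=True)
f=lambda k:np.r_[np.concatenate([fk(q,k)[0]-np.array(p) for q,p in D]),.001*(np.array(k)-[.3,0,.07,.45,.4,.25])]
r=least_squares(f,[.3,0,.07,.45,.4,.25]);print(r.x,f(r.x)[:18].reshape(-1,3))
p,M=fk(D[-1][0],r.x);print(M)
E
```

```text
[-2.0511  0.0009  0.0743  0.4004  0.5974 -1.9391] [[ 0.0001  0.0003 -0.0012]
 [-0.0002 -0.0001  0.0003]
 [-0.      0.      0.0006]
 [ 0.0005 -0.      0.0001]
 [-0.0012  0.0009  0.0001]
 [ 0.0006 -0.0006 -0.    ]]
[[-0.4361 -0.8999  0.0018]
 [-0.8999  0.4361 -0.0016]
 [ 0.0006 -0.0023 -1.    ]]
```

```bash
python3 -m creep '[[0,0,0,0,0,-0.01,0],[0,0,0,0,0,-0.02,0],[0,0,0,0,0,-0.03,0],[0,0,0,0,0,-0.04,0],[0,0,0,0,0,-0.04,0],[0,0,0,0,0,-0.04,0],[0,0,0,0,0,-0.03,0],[0,0,0,0,0,0,0]]'
python3 - <<'E'
from h import *
np.set_printoptions(precision=4,suppress=True)
s,p,M=pose();print(p,s['contact_force'],list(s['joint_pos']))
d=.092;cl=.006
T=tubT(.5704,.222,np.radians(90.69),.38)
for d,cl in((.092,.10),(.092,.006),(.0,.0)):
    # scoop orientation = tub; nose at (-.152+d,0,-.036+cl)
    tcp=ap(T,np.array([-.152+d+.117,0,-.036+cl+.158-.017]))[0]
    Rs=T[:3,:3]; Mt=np.c_[Rs[:,1],Rs[:,0],-Rs[:,2]]
    print(d,cl,tcp,"nose",ap(T,[-.152+d,0,-.036+cl])[0])
print(Mt)
E
```

```text
time: 8.33
tool_pos: [0.545, -0.3622, 0.3632]
tool_rot: [0.007, 0.224, 0.975, -0.004]
contact_force: [1.9, -0.2, 0.2]
gripper_width: 0.229
[ 0.545  -0.3622  0.3632] [ 1.9187 -0.204   0.162 ] [np.float64(-0.7001523538401977), np.float64(0.06778226896527836), np.float64(1.3810193365655408), np.float64(-9.657532982207772e-05), np.float64(1.6776227144916378), np.float64(-1.8194394356181551)]
0.092 0.1 [0.5707 0.1989 0.3215] nose [0.5714 0.1425 0.1472]
0.092 0.006 [0.5703 0.2338 0.2342] nose [0.5709 0.1774 0.0599]
0.0 0.0 [0.5713 0.1506 0.1945] nose [0.5719 0.0942 0.0202]
[[-0.9999 -0.0112 -0.0045]
 [-0.012   0.9286  0.3709]
 [ 0.      0.3709 -0.9287]]
```

Run:
```python
from h import *
np.set_printoptions(precision=4,suppress=True)
s,p,M=pose();print(rows(p,M,[.571,.185,.385],toolM(np.radians(90.7)),19))
```

```text
[[-0.0216  0.0408 -1.3984  0.0113  0.0265 -0.0014]
 [-0.0216  0.0408 -1.3984  0.0107  0.0268 -0.0014]
 [-0.0216  0.0408 -1.3984  0.01    0.027  -0.0014]
 [-0.0216  0.0408 -1.3984  0.0093  0.0273 -0.0014]
 [-0.0216  0.0408 -1.3984  0.0087  0.0275 -0.0013]
 [-0.0216  0.0408 -1.3984  0.008   0.0277 -0.0013]
 [-0.0216  0.0408 -1.3984  0.0073  0.0279 -0.0013]
 [-0.0216  0.0408 -1.3984  0.0067  0.028  -0.0013]
 [-0.0216  0.0408 -1.3984  0.006   0.0282 -0.0013]
 [-0.0216  0.0408 -1.3984  0.0053  0.0283 -0.0013]
 [-0.0216  0.0408 -1.3984  0.0046  0.0285 -0.0013]
 [-0.0216  0.0408 -1.3984  0.0039  0.0286 -0.0012]
 [-0.0216  0.0408 -1.3984  0.0032  0.0287 -0.0012]
 [-0.0216  0.0408 -1.3984  0.0025  0.0287 -0.0012]
 [-0.0216  0.0408 -1.3984  0.0018  0.0288 -0.0012]
 [-0.0216  0.0408 -1.3984  0.0011  0.0288 -0.0012]
 [-0.0216  0.0408 -1.3984  0.0004  0.0288 -0.0012]
 [-0.0216  0.0408 -1.3984 -0.0003  0.0288 -0.0012]
 [-0.0216  0.0408 -1.3984 -0.001   0.0288 -0.0012]]
```

```bash
python3 -m creep '[[0,0,-1.4,0.0113,0.0265,-0.0013,0],[0,0,-1.4,0.0107,0.0268,-0.0013,0],[0,0,-1.4,0.01,0.027,-0.0013,0],[0,0,-1.4,0.0093,0.0273,-0.0013,0],[0,0,-1.4,0.0087,0.0275,-0.0013,0],[0,0,-1.4,0.008,0.0277,-0.0013,0],[0,0,-1.4,0.0073,0.0279,-0.0013,0],[0,0,-1.4,0.0067,0.028,-0.0013,0],[0,0,-1.4,0.006,0.0282,-0.0013,0],[0,0,-1.4,0.0053,0.0283,-0.0013,0],[0,0,-1.4,0.0046,0.0285,-0.0013,0],[0,0,-1.4,0.0039,0.0286,-0.0013,0],[0,0,-1.4,0.0032,0.0287,-0.0013,0],[0,0,-1.4,0.0025,0.0287,-0.0013,0],[0,0,-1.4,0.0018,0.0288,-0.0013,0],[0,0,-1.4,0.0011,0.0288,-0.0013,0],[0,0,-1.4,0.0004,0.0288,-0.0013,0],[0,0,-1.4,0,0.0288,-0.0013,0],[0,0,-1.4,-0.001,0.0288,-0.0013,0],[0,0,0,0,0,0,0]]'
python3 - <<'E'
from h import *
np.set_printoptions(precision=4,suppress=True)
s,p,M=pose();print(p,list(s['joint_pos']));print(M)
T=tubT(.5704,.222,np.radians(90.69),.38)
Rs=T[:3,:3]; Mt=np.c_[Rs[:,1],Rs[:,0],-Rs[:,2]]
tcp=ap(T,np.array([-.152+.092+.117,0,-.036+.11+.158-.017]))[0]
print(tcp);print(rows(p,M,tcp,Mt,8))
E
```

```text
time: 10.0
tool_pos: [0.568, 0.1908, 0.3761]
tool_rot: [-0.001, -0.009, 1.0, 0.001]
contact_force: [-0.1, -0.7, -1.4]
gripper_width: 0.227
[0.568  0.1908 0.3761] [np.float64(0.19865897426746423), np.float64(-0.05274088031564777), np.float64(1.4811521233745046), np.float64(0.0025735047713992642), np.float64(1.714435313507584), np.float64(-1.3903472685808032)]
[[-0.9998 -0.0186 -0.0017]
 [-0.0186  0.9998  0.0022]
 [ 0.0017  0.0023 -1.    ]]
[0.5707 0.1952 0.3308]
[[-2.7052 -0.0209  0.0439 -0.0004  0.0005  0.0057]
 [-2.7052 -0.0209  0.0439 -0.0004  0.0003  0.0057]
 [-2.7052 -0.0209  0.0439 -0.0004 -0.      0.0057]
 [-2.7052 -0.0209  0.0439 -0.0004 -0.0003  0.0057]
 [-2.7052 -0.0209  0.0439 -0.0004 -0.0005  0.0057]
 [-2.7052 -0.0209  0.0439 -0.0003 -0.0008  0.0056]
 [-2.7052 -0.0209  0.0439 -0.0003 -0.0011  0.0056]
 [-2.7052 -0.0209  0.0439 -0.0003 -0.0013  0.0055]]
```

```bash
python3 -m creep '[[-2.7,0,0.04,-0.0004,0.0005,0.0057,0],[-2.7,0,0.04,-0.0004,0.0003,0.0057,0],[-2.7,0,0.04,-0.0004,0,0.0057,0],[-2.7,0,0.04,-0.0004,-0.0003,0.0057,0],[-2.7,0,0.04,-0.0004,-0.0005,0.0057,0],[-2.7,0,0.04,-0.0003,-0.0008,0.0056,0],[-2.7,0,0.04,-0.0003,-0.0011,0.0056,0],[-2.7,0,0.04,-0.0003,-0.0013,0.0055,0],[0,0,0,0,0,0,0],[0,0,0,0,0,0,0]]'
python3 - <<'E'
from h import *
np.set_printoptions(precision=4,suppress=True)
t=manip.grab_frame("top");sc=manip.grab_frame("scene")
s,p,M=pose();print(p,list(s['joint_pos']));print(M)
tt=[(tubT(.5704,.222,np.radians(90.69),.38),TUB)]
Ms=np.eye(4);Ms[:3,:3]=np.c_[M[:,1],M[:,0],-M[:,2]];Ms[:3,3]=p-.017*M[:,2]
tt.append((Ms,SC))
over("top",t,tt,(100,110,260,270),4,"i1");over("scene",sc,tt,(200,60,370,230),4,"i2")
E
```

```text
time: 10.83
tool_pos: [0.5712, 0.1897, 0.3302]
tool_rot: [-0.002, -0.003, 0.982, 0.187]
contact_force: [-0.0, -0.6, -2.2]
gripper_width: 0.228
[0.5717 0.1907 0.332 ] [np.float64(0.024175719269635267), np.float64(-0.0909618375519246), np.float64(1.6208702343935593), np.float64(0.3760676140886271), np.float64(1.603296968860013), np.float64(-1.5398468621610903)]
[[-1.     -0.0066 -0.0033]
 [-0.0073  0.9302  0.3671]
 [ 0.0007  0.3671 -0.9302]]
```

```bash
cat >> h.py <<'E'
def chk():
    P=[];Q=[]
    s,p,M=pose()
    T=tubT(.5704,.222,np.radians(90.69),.38)
    Rs=np.c_[M[:,1],M[:,0],-M[:,2]];g=p-.017*M[:,2]
    nose=g+Rs@[-.117,0,-.158];rear=g+Rs@[.067,0,-.158]
    f=lambda w:T[:3,:3].T@(w-T[:3,3])
    n=f(nose);r=f(rear)
    print("t",s['time'],"tcp",p,"F",s['contact_force'],"jaw",round(s['gripper_width'],3))
    print("nose tub: from corner %.4f y %.4f above floor %.4f | rear from far corner %.4f y %.4f above %.4f"%(n[0]+.152,n[1],n[2]+.036,.152-r[0],r[1],r[2]+.036))
    print("rel rot deg",np.degrees(R.from_matrix(T[:3,:3].T@Rs).as_rotvec()))
E
python3 - <<'E'
from h import *
np.set_printoptions(precision=4,suppress=True)
chk()
E
```

```text
t 10.9333 tcp [0.5717 0.1907 0.332 ] F [-0.0369  0.8809 -1.7347] jaw 0.227
nose tub: from corner 0.0876 y -0.0005 above floor 0.1132 | rear from far corner 0.0324 y -0.0014 above 0.1125
rel rot deg [-0.0623  0.2346 -0.2663]
```

```bash
python3 -m creep '[[0,0,0,0,0.002,0.02,0],[0,0,0,0,0.002,0.02,0],[0,0,0,0,0.001,0.02,0],[0,0,0,0,0,0.02,0],[0,0,0,0,0,0.01,0],[0,0,0,0,0,0.005,0],[0,0,0,0,0,0,0],[0,0,0,0,0,0,0]]';python3 - <<'E'
from h import *
np.set_printoptions(precision=4,suppress=True)
chk()
E
```

```text
time: 11.6
tool_pos: [0.5718, 0.2305, 0.2463]
tool_rot: [-0.0, -0.004, 0.982, 0.187]
contact_force: [0.2, -0.1, -1.7]
gripper_width: 0.224
t 11.6 tcp [0.5718 0.2305 0.2463] F [ 0.2342 -0.1054 -1.7181] jaw 0.224
nose tub: from corner 0.0931 y -0.0013 above floor 0.0188 | rear from far corner 0.0270 y -0.0020 above 0.0182
rel rot deg [-0.1211  0.1748 -0.2235]
```

```bash
python3 -m creep '[[-1,0,0.2,0,0,0.005,0],[0,0,0,0,0,0.005,0],[0,0,0,0,0,0.002,0],[0,0,0,0,0,0,0]]';python3 - <<'E'
from h import *
np.set_printoptions(precision=4,suppress=True)
chk()
t=manip.grab_frame("scene")
zoom("s",t,230,150,370,270,5,"j1")
E
```

```text
time: 11.93
tool_pos: [0.5709, 0.2348, 0.2334]
tool_rot: [-0.002, -0.002, 0.981, 0.196]
contact_force: [-0.3, -0.2, -2.2]
gripper_width: 0.224
t 11.9333 tcp [0.5709 0.2348 0.2334] F [-0.3075 -0.171  -2.203 ] jaw 0.224
nose tub: from corner 0.0947 y 0.0003 above floor 0.0032 | rear from far corner 0.0254 y -0.0013 above 0.0058
rel rot deg [ 0.0074 -0.817  -0.5061]
```

Scoop is inside the tub behind the two balls (balls at about (240,372) and (297,322) in the crop). Lower to contact.

```bash
python3 -m creep '[[0,0,0,0,0,0.002,0],[0,0,0,0,0,0,0]]';python3 -m creep '[[0,0,0,0,0,0.0015,0],[0,0,0,0,0,0,0]]';python3 -c "
from h import *
np.set_printoptions(precision=4,suppress=True)
chk()"
```

```text
time: 12.15
tool_pos: [0.5716, 0.2356, 0.233]
tool_rot: [-0.001, -0.002, 0.981, 0.196]
contact_force: [-1.1, 0.1, 0.1]
gripper_width: 0.227
time: 12.32
tool_pos: [0.5719, 0.2361, 0.2329]
tool_rot: [-0.0, -0.002, 0.981, 0.196]
contact_force: [-1.1, -1.7, 5.6]
gripper_width: 0.226
t 12.3167 tcp [0.5719 0.2361 0.2329] F [-1.0657 -1.6768  5.5967] jaw 0.226
nose tub: from corner 0.0956 y -0.0012 above floor 0.0023 | rear from far corner 0.0244 y -0.0025 above 0.0048
rel rot deg [-0.1592 -0.7889 -0.4134]
```

```bash
python3 -m creep '[[0,0,0,0,-0.006,-0.0001,0],[0,0,0,0,-0.006,-0.0001,0],[0,0,0,0,-0.006,-0.0001,0],[0,0,0,0,-0.006,-0.0001,0],[0,0,0,0,-0.006,-0.0001,0]]';python3 -m creep '[[0,0,0,0,-0.006,-0.0001,0],[0,0,0,0,-0.006,-0.0001,0],[0,0,0,0,-0.006,-0.0001,0],[0,0,0,0,-0.006,-0.0001,0]]';python3 - <<'E'
from h import *
np.set_printoptions(precision=4,suppress=True)
chk()
t=manip.grab_frame("scene")
zoom("s",t,230,150,370,270,5,"j2")
E
```

```text
time: 12.73
tool_pos: [0.5727, 0.2085, 0.2223]
tool_rot: [0.001, -0.002, 0.981, 0.196]
contact_force: [-0.6, 1.3, 8.0]
gripper_width: 0.225
time: 13.07
tool_pos: [0.5729, 0.1865, 0.2137]
tool_rot: [0.001, -0.002, 0.98, 0.197]
contact_force: [0.8, 0.2, 5.6]
gripper_width: 0.224
t 13.0667 tcp [0.5729 0.1865 0.2137] F [0.7934 0.2478 5.6366] jaw 0.224
nose tub: from corner 0.0427 y -0.0022 above floor 0.0026 | rear from far corner 0.0773 y -0.0033 above 0.0056
rel rot deg [-0.3232 -0.933  -0.3675]
```

```bash
python3 -m creep '[[0,0,0,-0.0003,-0.006,-0.0001,0],[0,0,0,0,-0.006,-0.0001,0],[0,0,0,0,-0.006,-0.0001,0]]';python3 -m creep '[[0,0,0,0,-0.006,-0.0001,0],[0,0,0,0,-0.006,-0.0001,0]]';python3 - <<'E'
from h import *
np.set_printoptions(precision=4,suppress=True)
chk()
t=manip.grab_frame("scene")
zoom("s",t,230,150,370,270,5,"j3")
E
```

```text
time: 13.37
tool_pos: [0.5732, 0.1695, 0.2066]
tool_rot: [0.001, -0.002, 0.981, 0.196]
contact_force: [-0.2, 0.0, 5.8]
gripper_width: 0.225
time: 13.53
tool_pos: [0.5732, 0.1584, 0.2022]
tool_rot: [0.001, -0.002, 0.981, 0.196]
contact_force: [0.6, 0.3, 6.8]
gripper_width: 0.229
t 13.5333 tcp [0.5732 0.1584 0.2022] F [0.634  0.2963 6.8112] jaw 0.229
nose tub: from corner 0.0123 y -0.0020 above floor 0.0025 | rear from far corner 0.1077 y -0.0032 above 0.0053
rel rot deg [-0.291  -0.8866 -0.3833]
```

```bash
python3 -m creep '[[0,0,0,0,-0.004,0,0],[0,0,0,0,-0.004,0,0]]';python3 -m creep '[[0,0,0,0,-0.002,0,0],[0,0,0,0,0,0,0]]';python3 - <<'E'
from h import *
np.set_printoptions(precision=4,suppress=True)
chk()
E
```

```text
time: 13.75
tool_pos: [0.5733, 0.1511, 0.1993]
tool_rot: [0.001, -0.002, 0.981, 0.196]
contact_force: [0.1, 0.6, 6.0]
gripper_width: 0.226
time: 13.92
tool_pos: [0.5732, 0.1495, 0.1989]
tool_rot: [0.001, -0.002, 0.98, 0.197]
contact_force: [-0.7, 1.0, 7.7]
gripper_width: 0.228
t 13.9167 tcp [0.5732 0.1495 0.1989] F [-0.6747  1.03    7.6743] jaw 0.228
nose tub: from corner 0.0030 y -0.0019 above floor 0.0025 | rear from far corner 0.1171 y -0.0030 above 0.0055
rel rot deg [-0.2703 -0.9413 -0.3536]
```

Run:
```python
from h import *
np.set_printoptions(precision=4,suppress=True)
s,p,M=pose()
# nose in tool coords: scoop(-.117,0,-.158) rel grip; tool y=scoop x, tool z=-scoop z ; grip at tool z -.017
nt=np.array([0,-.117,.158-.017])
N0=p+M@nt
rot=[0,0,0]+[2.4]*12
up=[.008,.013]+[.0155]*13
Mk=M;pk=p;Nk=N0
for a,u in zip(rot,up):
    M2=Mk@R.from_rotvec([np.radians(a),0,0]).as_matrix();Nk=Nk+[0,0,u];p2=Nk-M2@nt
    print([a,0,0]+list(np.round(Mk.T@(p2-pk),4)),p2.round(3)); Mk,pk=M2,p2
print(Mk)
```

```text
[0, 0, 0, np.float64(-0.0), np.float64(0.0031), np.float64(-0.0074)] [0.573 0.15  0.207]
[0, 0, 0, np.float64(-0.0), np.float64(0.005), np.float64(-0.012)] [0.573 0.15  0.22 ]
[0, 0, 0, np.float64(-0.0), np.float64(0.006), np.float64(-0.0143)] [0.573 0.15  0.235]
[2.4, 0, 0, np.float64(-0.0), np.float64(0.0118), np.float64(-0.0093)] [0.573 0.157 0.248]
[2.4, 0, 0, np.float64(-0.0), np.float64(0.0112), np.float64(-0.0095)] [0.573 0.164 0.261]
[2.4, 0, 0, np.float64(-0.0), np.float64(0.0106), np.float64(-0.0097)] [0.573 0.171 0.274]
[2.4, 0, 0, np.float64(-0.0), np.float64(0.0099), np.float64(-0.0099)] [0.573 0.178 0.286]
[2.4, 0, 0, np.float64(-0.0), np.float64(0.0093), np.float64(-0.0101)] [0.573 0.185 0.298]
[2.4, 0, 0, np.float64(-0.0), np.float64(0.0087), np.float64(-0.0102)] [0.573 0.191 0.31 ]
[2.4, 0, 0, np.float64(-0.0), np.float64(0.008), np.float64(-0.0103)] [0.573 0.198 0.321]
[2.4, 0, 0, np.float64(-0.0), np.float64(0.0074), np.float64(-0.0104)] [0.573 0.204 0.332]
[2.4, 0, 0, np.float64(-0.0), np.float64(0.0068), np.float64(-0.0104)] [0.573 0.21  0.343]
[2.4, 0, 0, np.float64(-0.0), np.float64(0.0061), np.float64(-0.0105)] [0.573 0.216 0.353]
[2.4, 0, 0, np.float64(-0.0), np.float64(0.0055), np.float64(-0.0105)] [0.573 0.222 0.364]
[2.4, 0, 0, np.float64(-0.0), np.float64(0.0048), np.float64(-0.0104)] [0.573 0.227 0.374]
[[-1.     -0.0043  0.0025]
 [-0.0045  0.9944 -0.106 ]
 [-0.002  -0.106  -0.9944]]
```

```bash
python3 -m creep '[[0,0,0,0,0.003,-0.0074,0],[0,0,0,0,0.005,-0.012,0],[0,0,0,0,0.006,-0.0143,0]]';python3 -m creep '[[2.4,0,0,0,0.0118,-0.0093,0],[2.4,0,0,0,0.0112,-0.0095,0],[2.4,0,0,0,0.0106,-0.0097,0],[2.4,0,0,0,0.01,-0.0099,0],[2.4,0,0,0,0.0093,-0.0101,0],[2.4,0,0,0,0.0087,-0.0102,0]]'
python3 - <<'E'
from h import *
np.set_printoptions(precision=4,suppress=True)
chk()
t=manip.grab_frame("scene")
zoom("s",t,230,120,370,260,4,"k1")
E
```

```text
time: 14.17
tool_pos: [0.5707, 0.1492, 0.2315]
tool_rot: [-0.004, -0.001, 0.981, 0.196]
contact_force: [-0.2, 1.2, -2.6]
gripper_width: 0.228
time: 14.67
tool_pos: [0.572, 0.1916, 0.309]
tool_rot: [-0.0, -0.002, 0.997, 0.071]
contact_force: [-0.3, 0.2, -2.6]
gripper_width: 0.224
t 14.6667 tcp [0.572  0.1916 0.309 ] F [-0.2544  0.2359 -2.5889] jaw 0.224
nose tub: from corner 0.0506 y -0.0003 above floor 0.1227 | rear from far corner 0.0746 y -0.0019 above 0.0793
rel rot deg [-0.0922 13.657  -0.4751]
```

Run:
```python
from h import *
np.set_printoptions(precision=4,suppress=True)
t=manip.grab_frame("top");print(manip.state()['time'])
cv2.imwrite("pics/l1.png",t)
t=manip.grab_frame("scene");cv2.imwrite("pics/l2.png",t)
```

```text
14.7667
```

Run:
```python
from h import *
np.set_printoptions(precision=3,suppress=True)
def balls(im,n):
    hsv=cv2.cvtColor(im,cv2.COLOR_BGR2HSV)
    m=((hsv[...,0]<14)&(hsv[...,1]>110)&(hsv[...,2]>40)).astype(np.uint8)
    k,l,st,c=cv2.connectedComponentsWithStats(m)
    return [(c[i].round(1),st[i,4]) for i in range(1,k) if 60<st[i,4]<900]
for n in("top","scene"):
    im=cv2.imread({"top":"pics/l1.png","scene":"pics/l2.png"}[n]);print(n,balls(im,n))
for k in range(2):
    t=manip.grab_frame("top");print(manip.state()['time'],balls(t,"top"))
cv2.imwrite("pics/l3.png",t)
```

```text
top [(array([246.1, 169.4]), np.int32(108)), (array([261.6, 206.2]), np.int32(139)), (array([ 70.7, 290.6]), np.int32(243)), (array([250.9, 359.8]), np.int32(680))]
scene [(array([405.9,   5.2]), np.int32(160)), (array([446.7,   2.5]), np.int32(109)), (array([426.1,  68. ]), np.int32(635)), (array([371.4, 101.3]), np.int32(370)), (array([398.4, 113.9]), np.int32(417)), (array([341.2, 147.2]), np.int32(364)), (array([296.2, 177.7]), np.int32(63)), (array([422.9, 255.1]), np.int32(204))]
14.8667 [(array([258.6, 162.8]), np.int32(115)), (array([261.8, 204.9]), np.int32(118)), (array([ 70.7, 290.5]), np.int32(239)), (array([251. , 359.7]), np.int32(676))]
14.9167 [(array([265.1, 158.1]), np.int32(117)), (array([262.3, 204.8]), np.int32(123)), (array([ 70.6, 290.6]), np.int32(241)), (array([251.4, 359.5]), np.int32(672))]
```

```bash
python3 -m creep '[[2,0,0,0,0.007,-0.0104,0],[2,0,0,0,0.007,-0.0104,0],[2,0,0,0,0.006,-0.0104,0]]'
python3 - <<'E'
from h import *
np.set_printoptions(precision=3,suppress=True)
t=manip.grab_frame("top");print(manip.state()['time'])
cv2.imwrite("pics/m1.png",cv2.resize(t[60:280,90:420],None,fx=2,fy=2))
t=manip.grab_frame("top");print(manip.state()['time'])
cv2.imwrite("pics/m2.png",cv2.resize(t[60:280,90:420],None,fx=2,fy=2))
E
```

```text
time: 15.17
tool_pos: [0.5715, 0.2065, 0.3384]
tool_rot: [-0.003, -0.001, 1.0, 0.018]
contact_force: [0.2, -0.9, -1.9]
gripper_width: 0.227
15.2167
15.2667
```

Run:
```python
from h import *
np.set_printoptions(precision=3,suppress=True)
print("table corners",plane("scene",[[70,148],[256,55],[130,216]],0))
f=lambda a,b:plane("top",[[90+a/2,60+b/2]],.03)[0]
print("A",f(404,180),f(410,182),"B",f(344,289))
for k in range(4):
    t=manip.grab_frame("top");ti=manip.state()['time']
    hsv=cv2.cvtColor(t,cv2.COLOR_BGR2HSV)
    m=((hsv[...,0]<14)&(hsv[...,1]>110)&(hsv[...,2]>40)).astype(np.uint8);m[:110]=0;m[240:]=0;m[:,:230]=0
    K,l,st,c=cv2.connectedComponentsWithStats(m)
    print(ti,[(c[i].round(1),st[i,4],plane("top",[c[i]],.03)[0]) for i in range(1,K) if st[i,4]>50])
```

```text
table corners [[ 0.943 -0.819  0.   ]
 [-0.22  -0.832  0.   ]
 [ 0.947 -0.298  0.   ]]
A [ 0.705 -0.126  0.03 ] [ 0.701 -0.135  0.03 ] B [ 0.541 -0.031  0.03 ]
15.3167 [(array([297.6, 150.5]), np.int32(136), array([ 0.703, -0.143,  0.03 ])), (array([262.3, 203.7]), np.int32(117), array([ 0.544, -0.032,  0.03 ]))]
15.3667 [(array([299.7, 150.7]), np.int32(107), array([ 0.702, -0.149,  0.03 ])), (array([261.3, 203.7]), np.int32(104), array([ 0.544, -0.03 ,  0.03 ]))]
15.4167 [(array([303. , 151.6]), np.int32(145), array([ 0.699, -0.159,  0.03 ])), (array([261.9, 204.4]), np.int32(115), array([ 0.542, -0.031,  0.03 ]))]
15.4667 [(array([305.4, 152.7]), np.int32(115), array([ 0.696, -0.166,  0.03 ])), (array([262.4, 204. ]), np.int32(104), array([ 0.543, -0.033,  0.03 ]))]
```

```bash
python3 -m creep '[[2,0,6.3,0,-0.041,0,0],[0,0,6.3,-0.0045,-0.0408,0,0],[0,0,6.3,-0.0089,-0.04,0,0],[0,0,6.3,-0.0133,-0.0388,0,0],[0,0,6.3,-0.0175,-0.0371,0,0],[0,0,6.3,-0.0214,-0.035,0,0],[0,0,6.3,-0.0251,-0.0324,0,0],[0,0,6.3,-0.0285,-0.0294,0,0],[0,0,6.3,-0.0316,-0.0261,0,0],[0,0,6.3,-0.0343,-0.0225,0,0]]'
python3 - <<'E'
from h import *
np.set_printoptions(precision=3,suppress=True)
t=manip.grab_frame("top");ti=manip.state()['time'];cv2.imwrite("pics/n1.png",t)
t2=manip.grab_frame("scene");print(ti);cv2.imwrite("pics/n2.png",t2)
E
```

```text
time: 16.3
tool_pos: [0.5724, -0.2049, 0.3356]
tool_rot: [-0.004, 0.524, 0.852, 0.001]
contact_force: [1.7, 0.2, -1.4]
gripper_width: 0.229
16.35
```

```bash
cat >> h.py <<'E'
def track(k=1,z=.03,box=(230,110,420,250)):
    for _ in range(k):
        t=manip.grab_frame("top");ti=manip.state()['time']
        hsv=cv2.cvtColor(t,cv2.COLOR_BGR2HSV)
        m=((hsv[...,0]<14)&(hsv[...,1]>110)&(hsv[...,2]>40)).astype(np.uint8);m[:box[1]]=0;m[box[3]:]=0;m[:,:box[0]]=0;m[:,box[2]:]=0
        K,l,st,c=cv2.connectedComponentsWithStats(m)
        print(ti,[(c[i].round(1),int(st[i,4]),plane("top",[c[i]],z)[0][:2].round(3)) for i in range(1,K) if 40<st[i,4]<400])
    return t
E
python3 - <<'E'
from h import *
t=track(4)
cv2.imwrite("pics/n3.png",cv2.resize(t[100:280,220:440],None,fx=3,fy=3))
E
```

```text
16.45 [(array([328.7, 156.1]), 112, array([ 0.684, -0.236])), (array([262.8, 204.3]), 133, array([ 0.542, -0.034]))]
16.5 [(array([328.8, 156.4]), 103, array([ 0.683, -0.236])), (array([261.9, 204.1]), 125, array([ 0.543, -0.031]))]
16.55 [(array([328.3, 156.1]), 104, array([ 0.684, -0.235])), (array([262.1, 203.5]), 106, array([ 0.544, -0.032])), (array([386.6, 230.6]), 98, array([ 0.456, -0.402]))]
16.6 [(array([327.8, 156.5]), 76, array([ 0.683, -0.233])), (array([262. , 204.6]), 118, array([ 0.541, -0.032])), (array([384.4, 234.1]), 91, array([ 0.446, -0.395]))]
```

Run:
```python
from h import *
np.set_printoptions(precision=4,suppress=True)
s,p,M=pose();print(p,s['time'])
r=rows(p,M,[.42,-.62,.18],toolM(np.radians(45)),12)
print('['+','.join('['+','.join('%.4g'%v for v in np.round(x,4))+',0]' for x in r)+']')
```

```text
[ 0.5732 -0.2019  0.3361] 16.6
[[-0.0068,-0.0332,-1.477,-0.0252,-0.0273,0.0129,0],[-0.0068,-0.0332,-1.477,-0.0245,-0.0279,0.0129,0],[-0.0068,-0.0332,-1.477,-0.0238,-0.0285,0.0129,0],[-0.0068,-0.0332,-1.477,-0.023,-0.0292,0.0129,0],[-0.0068,-0.0332,-1.477,-0.0222,-0.0297,0.013,0],[-0.0068,-0.0332,-1.477,-0.0215,-0.0303,0.013,0],[-0.0068,-0.0332,-1.477,-0.0207,-0.0308,0.013,0],[-0.0068,-0.0332,-1.477,-0.0198,-0.0314,0.013,0],[-0.0068,-0.0332,-1.477,-0.019,-0.0319,0.013,0],[-0.0068,-0.0332,-1.477,-0.0182,-0.0324,0.013,0],[-0.0068,-0.0332,-1.477,-0.0173,-0.0328,0.013,0],[-0.0068,-0.0332,-1.477,-0.0165,-0.0333,0.013,0]]
```

```bash
python3 -m creep '[[0,0,-1.5,-0.0252,-0.0273,0.0129,0],[0,0,-1.5,-0.0245,-0.0279,0.0129,0],[0,0,-1.5,-0.0238,-0.0285,0.0129,0],[0,0,-1.5,-0.023,-0.0292,0.0129,0],[0,0,-1.5,-0.0222,-0.0297,0.013,0],[0,0,-1.5,-0.0215,-0.0303,0.013,0],[0,0,-1.5,-0.0207,-0.0308,0.013,0],[0,0,-1.5,-0.0198,-0.0314,0.013,0],[0,0,-1.5,-0.019,-0.0319,0.013,0],[0,0,-1.5,-0.0182,-0.0324,0.013,0],[0,0,-1.5,-0.0173,-0.0328,0.013,0],[0,0,-1.5,-0.0165,-0.0333,0.013,0],[0,0,0,0,0,0.015,0],[0,0,0,0,0,0.012,0],[0,0,0,0,0,0,0]]'
python3 - <<'E'
from h import *
np.set_printoptions(precision=4,suppress=True)
s,p,M=pose();print(p,M,s['contact_force'])
t=track(1);cv2.imwrite("pics/o1.png",cv2.resize(t[100:300,220:470],None,fx=3,fy=3))
E
```

```text
time: 17.85
tool_pos: [0.4207, -0.6174, 0.1489]
tool_rot: [-0.005, 0.38, 0.925, 0.003]
contact_force: [-0.3, 0.7, -2.2]
gripper_width: 0.226
[ 0.4207 -0.6174  0.1489] [[-0.711   0.7032 -0.0071]
 [ 0.7031  0.711   0.0104]
 [ 0.0124  0.0023 -0.9999]] [-0.2882  0.7182 -2.1783]
17.9 [(array([328.8, 157. ]), 123, array([ 0.681, -0.236])), (array([262., 204.]), 113, array([ 0.543, -0.031]))]
```

```bash
python3 -m creep '[[0,0,0,0,0,0.004,0],[0,0,0,0,0,0.003,0],[0,0,0,0,0,0,0]]'; python3 -m creep '[[0,0,0,0,0,0.0015,0],[0,0,0,0,0,0,0]]'
```

```text
time: 18.15
tool_pos: [0.4216, -0.6197, 0.1472]
tool_rot: [-0.002, 0.38, 0.925, 0.001]
contact_force: [0.9, -0.4, -2.0]
gripper_width: 0.227
time: 18.32
tool_pos: [0.4211, -0.6203, 0.1456]
tool_rot: [-0.002, 0.381, 0.925, 0.001]
contact_force: [0.5, -0.5, -2.6]
gripper_width: 0.225
```

```bash
python3 -m creep '[[0,0,0,0,0,0.003,0],[0,0,0,0,0,0.001,0],[0,0,0,0,0,0,0]]'; python3 -m creep '[[0,0,0,0,0,0,1],[0,0,0,0,0,0,1],[0,0,0,0,0,0,1]]'
python3 - <<'E'
from h import *
s,p,M=pose();print(p)
# box wall grasp point: -y side wall middle (outer), box yaw -13deg centre
c=np.array([.481,-.154]);a=np.radians(-13.2)
ex=np.array([np.cos(a),np.sin(a)]);ey=np.array([-np.sin(a),np.cos(a)])
print("ey",ey,"mid -y wall",c-ey*.0965,"ang",np.degrees(np.arctan2(ey[1],ey[0])))
E
```

```text
time: 18.57
tool_pos: [0.4213, -0.6214, 0.1439]
tool_rot: [-0.001, 0.381, 0.925, -0.0]
contact_force: [-0.1, 0.1, 5.2]
gripper_width: 0.226
time: 18.82
tool_pos: [0.4206, -0.6206, 0.1411]
tool_rot: [-0.003, 0.381, 0.925, 0.001]
contact_force: [-0.8, 0.1, -0.3]
gripper_width: 0.641
[ 0.4206397  -0.62059648  0.14108437]
ey [0.22835087 0.9735789 ] mid -y wall [ 0.45896414 -0.24795036] ang 76.80000000000001
```

```bash
python3 -m creep '[[0,0,0,0,0,-0.035,1],[0,0,0,0,0,-0.038,1],[0,0,0,0,0,0,1]]'
python3 - <<'E'
from h import *
np.set_printoptions(precision=4,suppress=True)
s,p,M=pose();print(p)
r=rows(p,M,[.459,-.248,.12],toolM(np.radians(76.8)),11)
print('['+','.join('['+','.join('%.4g'%v for v in np.round(x,4))+',1]' for x in r)+']')
t=manip.grab_frame("scene");zoom("s",t,120,60,330,220,3,"q5")
E
```

```text
time: 19.07
tool_pos: [0.4228, -0.6241, 0.224]
tool_rot: [0.003, 0.381, 0.925, -0.004]
contact_force: [-0.5, -1.0, 3.4]
gripper_width: 1.001
[ 0.4228 -0.6241  0.224 ]
[[-0.0348,0.0335,-2.869,0.0218,0.0266,0.0092,1],[-0.0348,0.0335,-2.869,0.0204,0.0277,0.0092,1],[-0.0348,0.0335,-2.869,0.019,0.0287,0.0092,1],[-0.0348,0.0335,-2.869,0.0176,0.0296,0.0092,1],[-0.0348,0.0335,-2.869,0.0161,0.0304,0.0093,1],[-0.0348,0.0335,-2.869,0.0145,0.0312,0.0093,1],[-0.0348,0.0335,-2.869,0.0129,0.0319,0.0093,1],[-0.0348,0.0335,-2.869,0.0113,0.0325,0.0094,1],[-0.0348,0.0335,-2.869,0.0097,0.033,0.0094,1],[-0.0348,0.0335,-2.869,0.008,0.0334,0.0094,1],[-0.0348,0.0335,-2.869,0.0063,0.0338,0.0094,1]]
```

```bash
python3 -m creep '[[0,0,-2.9,0.0218,0.0266,0.003,1],[0,0,-2.9,0.0204,0.0277,0.007,1],[0,0,-2.9,0.019,0.0287,0.01,1],[0,0,-2.9,0.0176,0.0296,0.0102,1],[0,0,-2.9,0.0161,0.0304,0.0103,1],[0,0,-2.9,0.0145,0.0312,0.0103,1],[0,0,-2.9,0.0129,0.0319,0.0103,1],[0,0,-2.9,0.0113,0.0325,0.0104,1],[0,0,-2.9,0.0097,0.033,0.0104,1],[0,0,-2.9,0.008,0.0334,0.0104,1],[0,0,-2.9,0.0063,0.0338,0.0104,1],[0,0,0,0,0,0,1],[0,0,0,0,0,0,1]]'
python3 - <<'E'
from h import *
np.set_printoptions(precision=4,suppress=True)
s,p,M=pose();print(p,M[:,1])
d=np.array([.459,-.248,.045])-p;print(M.T@d)
t=manip.grab_frame("scene");zoom("s",t,180,80,340,220,4,"q6")
E
```

```text
time: 20.2
tool_pos: [0.4548, -0.2417, 0.1108]
tool_rot: [-0.003, 0.111, 0.994, 0.002]
contact_force: [-0.3, -0.7, -0.2]
gripper_width: 1.001
[ 0.4548 -0.2417  0.1108] [0.2203 0.9754 0.0032]
[-0.0059 -0.0055  0.0658]
```

```bash
python3 -m creep '[[0,0,0,-0.002,-0.003,0.025,1],[0,0,0,-0.002,-0.0025,0.025,1],[0,0,0,-0.001,0,0.012,1],[0,0,0,0,0,0,0.5],[0,0,0,0,0,0,0],[0,0,0,0,0,0,0],[0,0,0,0,0,0,0],[0,0,0,0,0,0,0],[0,0,0,0,0,0,0]]'
```

```text
time: 21.0
tool_pos: [0.4601, -0.2493, 0.0519]
tool_rot: [-0.001, 0.112, 0.994, 0.002]
contact_force: [1.3, 9.2, 4.6]
gripper_width: 0.144
```

```bash
python3 -m creep '[[0,0,-1.65,-0.0063,-0.0268,-0.001,0],[0,0,-1.65,-0.0055,-0.0269,0,0],[0,0,-1.65,-0.0047,-0.027,0,0],[0,0,-1.65,-0.0039,-0.0272,0,0],[0,0,-1.65,-0.0031,-0.0273,0,0],[0,0,-1.65,-0.0024,-0.0273,0,0],[0,0,-1.65,-0.0016,-0.0274,0,0],[0,0,-1.65,-0.0008,-0.0274,0,0],[0,0,0,0,0,0,0]]';python3 - <<'E'
from h import *
np.set_printoptions(precision=4,suppress=True)
s,p,M=pose();print(p,M[:,1],s['contact_force'])
t=track(1);cv2.imwrite("pics/s1.png",cv2.resize(t[100:300,220:470],None,fx=3,fy=3))
E
```

```text
time: 21.75
tool_pos: [0.4606, -0.4743, 0.0526]
tool_rot: [-0.001, -0.002, 1.0, -0.001]
contact_force: [-0.6, -4.1, -0.3]
gripper_width: 0.066
[ 0.4606 -0.4743  0.0526] [-0.0046  1.     -0.0018] [-0.5854 -4.102  -0.3209]
21.8 [(array([329.2, 157.6]), 124, array([ 0.679, -0.238])), (array([262.6, 204.3]), 119, array([ 0.542, -0.033]))]
```

Run:
```python
from h import *
print(plane("top",[[220+386/3-.5,100+297/3-.5],[220+390/3-.5,100+499/3-.5]],.075),plane("top",[[220+372/3-.5,100+297/3-.5]],0.0),plane("top",[[329.5,157.2]],.03))
```

```text
[[ 0.55324777 -0.28005991  0.075     ]
 [ 0.36073648 -0.2778576   0.075     ]] [[ 0.55536982 -0.28374082  0.        ]] [[ 0.68038951 -0.23850087  0.03      ]]
```

```bash
python3 -m creep '[[0,0,0,-0.02,0,0,0],[0,0,0,-0.03,0,0,0],[0,0,0,-0.03,0,0,0],[0,0,0,-0.03,0,0,0],[0,0,0,-0.025,0.004,0,0],[0,0,0,0,0.003,0,0],[0,0,0,0,0,0,0]]';python3 -m creep '[[0,0,0,0,0,0,1],[0,0,0,0,0,0,1],[0,0,0,0,0,0,1],[0,0,0,0,0,0,1]]'
python3 - <<'E'
from h import *
np.set_printoptions(precision=4,suppress=True)
s,p,M=pose();print(p,M[:,1],s['contact_force'])
t=track(1);cv2.imwrite("pics/s2.png",cv2.resize(t[100:300,220:470],None,fx=3,fy=3))
E
```

```text
time: 22.38
tool_pos: [0.5984, -0.4606, 0.0522]
tool_rot: [0.001, -0.003, 1.0, 0.001]
contact_force: [5.3, 0.1, 3.8]
gripper_width: 0.068
time: 22.72
tool_pos: [0.594, -0.4609, 0.0491]
tool_rot: [-0.003, -0.003, 1.0, 0.003]
contact_force: [-0.1, 0.2, 0.7]
gripper_width: 0.627
[ 0.594  -0.4609  0.0491] [-0.0054  1.      0.0051] [-0.0602  0.1832  0.7425]
22.7667 [(array([326.7, 156.4]), 148, array([ 0.683, -0.23 ])), (array([261.9, 203.8]), 124, array([ 0.544, -0.031]))]
```

```bash
python3 -m creep '[[0,0,0,0,0,-0.03,1],[0,0,0,0,0,-0.04,1],[0,0,0,0,0,-0.04,1],[0,0,0,0,0,-0.03,1]]'
python3 - <<'E'
from h import *
np.set_printoptions(precision=4,suppress=True)
s,p,M=pose();print(p)
r=rows(p,M,[.4209,-.621,.225],toolM(np.radians(45.2)),8)
print('['+','.join('['+','.join('%.4g'%v for v in np.round(x,4))+',1]' for x in r)+']')
E
```

```text
time: 23.1
tool_pos: [0.5959, -0.4627, 0.1936]
tool_rot: [-0.001, -0.003, 1.0, 0.001]
contact_force: [0.2, -0.7, 0.6]
gripper_width: 1.002
[ 0.5959 -0.4627  0.1936]
[[0.0056,-0.0224,5.639,0.022,-0.0197,-0.0039,1],[0.0056,-0.0224,5.639,0.0199,-0.0217,-0.0039,1],[0.0056,-0.0224,5.639,0.0177,-0.0236,-0.0039,1],[0.0056,-0.0224,5.639,0.0153,-0.0252,-0.0039,1],[0.0056,-0.0224,5.639,0.0128,-0.0266,-0.0039,1],[0.0056,-0.0224,5.639,0.0101,-0.0277,-0.0039,1],[0.0056,-0.0224,5.639,0.0073,-0.0286,-0.0039,1],[0.0056,-0.0224,5.639,0.0045,-0.0292,-0.0039,1]]
```

```bash
python3 -m creep '[[0,0,5.64,0.022,-0.0197,-0.008,1],[0,0,5.64,0.0199,-0.0217,-0.008,1],[0,0,5.64,0.0177,-0.0236,-0.006,1],[0,0,5.64,0.0153,-0.0252,-0.005,1],[0,0,5.64,0.0128,-0.0266,-0.004,1],[0,0,5.64,0.0101,-0.0277,0,1],[0,0,5.64,0.0073,-0.0286,0,1],[0,0,5.64,0.0045,-0.0292,0,1],[0,0,0,0,0,0,1],[0,0,0,0,0,0,1]]'
python3 - <<'E'
from h import *
np.set_printoptions(precision=4,suppress=True)
s,p,M=pose();print(p,M[:,1])
print(M.T@(np.array([.4209,-.621,.142])-p))
t=manip.grab_frame("scene");zoom("s",t,120,40,330,220,3,"t1")
E
```

```text
time: 23.93
tool_pos: [0.4191, -0.6215, 0.2207]
tool_rot: [-0.003, 0.382, 0.924, 0.001]
contact_force: [0.2, 1.1, 0.5]
gripper_width: 1.003
[ 0.4191 -0.6215  0.2207] [0.7061 0.7081 0.0001]
[-0.0014  0.0016  0.0787]
```

```bash
python3 -m creep '[[0,0,0,-0.0005,0.0005,0.03,1],[0,0,0,-0.0005,0.0005,0.03,1],[0,0,0,0,0,0.015,1],[0,0,0,0,0,0.003,0],[0,0,0,0,0,0,0],[0,0,0,0,0,0,0],[0,0,0,0,0,0,0],[0,0,0,0,0,0,0]]'
cat >> h.py <<'E'
GO=.016
NT=np.array([0,-.117,.158-GO])
def sc_pose(nose,yaw_deg,th_deg):
    """scoop with its +x at yaw, nose-down th; returns tcp,M"""
    Rs=R.from_euler('ZY',[yaw_deg,-th_deg],degrees=True).as_matrix();Mt=np.c_[Rs[:,1],Rs[:,0],-Rs[:,2]]
    return np.array(nose)-Mt@NT,Mt
def pr(r,j=0):
    print('['+','.join('['+','.join('%.4g'%v for v in np.r_[np.round(x[:3],2),np.round(x[3:],4)]+0.)+',%g]'%j for x in r)+']')
E
python3 - <<'E'
from h import *
np.set_printoptions(precision=4,suppress=True)
s,p,M=pose();print(p,s['time'],s['gripper_width'])
print(sc_pose([.706,-.198,.15],90,60))
E
```

```text
time: 24.65
tool_pos: [0.4228, -0.6214, 0.1461]
tool_rot: [-0.001, 0.381, 0.925, -0.0]
contact_force: [0.1, 1.2, -0.3]
gripper_width: 0.301
[ 0.4228 -0.6214  0.1461] 24.65 0.30142474155479193
(array([ 0.706 , -0.2625,  0.3223]), array([[-1.   ,  0.   ,  0.   ],
       [ 0.   ,  0.5  ,  0.866],
       [ 0.   ,  0.866, -0.5  ]]))
```

```bash
python3 -m creep '[[0,0,0,0,0,-0.02,0],[0,0,0,0,0,-0.04,0],[0,0,0,0,0,-0.04,0],[0,0,0,0,0,-0.04,0],[0,0,0,0,0,-0.04,0]]'
python3 - <<'E'
from h import *
np.set_printoptions(precision=4,suppress=True)
s,p,M=pose();print(p,s['time'],s['gripper_width'])
a,b=sc_pose([.706,-.198,.18],90,60)
pr(rows(p,M,a,b,14))
E
```

```text
time: 25.07
tool_pos: [0.4227, -0.6208, 0.326]
tool_rot: [-0.002, 0.381, 0.925, 0.001]
contact_force: [-0.3, -1.0, -2.6]
gripper_width: 0.227
[ 0.4227 -0.6208  0.326 ] 25.0667 0.22735819311142885
[[-4.05,1.65,-2.9,0.0037,0.0324,-0.0019,0],[-4.05,1.65,-2.9,0.002,0.0326,0.0005,0],[-4.05,1.65,-2.9,0.0003,0.0326,0.0028,0],[-4.05,1.65,-2.9,-0.0014,0.0322,0.0051,0],[-4.05,1.65,-2.9,-0.0032,0.0317,0.0073,0],[-4.05,1.65,-2.9,-0.005,0.0309,0.0094,0],[-4.05,1.65,-2.9,-0.0069,0.0298,0.0114,0],[-4.05,1.65,-2.9,-0.0087,0.0286,0.0132,0],[-4.05,1.65,-2.9,-0.0105,0.0271,0.0149,0],[-4.05,1.65,-2.9,-0.0123,0.0254,0.0164,0],[-4.05,1.65,-2.9,-0.0141,0.0235,0.0178,0],[-4.05,1.65,-2.9,-0.0157,0.0215,0.019,0],[-4.05,1.65,-2.9,-0.0173,0.0193,0.0199,0],[-4.05,1.65,-2.9,-0.0188,0.0169,0.0207,0]]
```

```bash
python3 -m creep '[[-4.05,1.65,-2.9,0.0037,0.0324,-0.0019,0],[-4.05,1.65,-2.9,0.002,0.0326,0.0005,0],[-4.05,1.65,-2.9,0.0003,0.0326,0.0028,0],[-4.05,1.65,-2.9,-0.0014,0.0322,0.0051,0],[-4.05,1.65,-2.9,-0.0032,0.0317,0.0073,0],[-4.05,1.65,-2.9,-0.005,0.0309,0.0094,0],[-4.05,1.65,-2.9,-0.0069,0.0298,0.0114,0],[-4.05,1.65,-2.9,-0.0087,0.0286,0.0132,0],[-4.05,1.65,-2.9,-0.0105,0.0271,0.0149,0],[-4.05,1.65,-2.9,-0.0123,0.0254,0.0164,0],[-4.05,1.65,-2.9,-0.0141,0.0235,0.0178,0],[-4.05,1.65,-2.9,-0.0157,0.0215,0.019,0],[-4.05,1.65,-2.9,-0.0173,0.0193,0.0199,0],[-4.05,1.65,-2.9,-0.0188,0.0169,0.0207,0],[0,0,0,0,0,0,0]]'
cat >> h.py <<'E'
def noseinfo():
    s,p,M=pose();n=p+M@NT;print("t",round(s['time'],2),"tcp",p,"nose",n,"scoop x",M[:,1],"down",M[:,2],"q",s['joint_pos'].round(2),"F",s['contact_force'].round(1));return s,p,M,n
def scT():
    s,p,M=pose();T=np.eye(4);T[:3,:3]=np.c_[M[:,1],M[:,0],-M[:,2]];T[:3,3]=p-GO*M[:,2];return T
E
python3 - <<'E'
from h import *
np.set_printoptions(precision=4,suppress=True)
s,p,M,n=noseinfo()
a,b=sc_pose([.706,-.198,.15],90,60)
pr(rows(p,M,a,b,2))
sc=manip.grab_frame("scene");over("scene",sc,[(scT(),SC)],(140,80,300,220),4,"u1")
E
```

```text
time: 26.32
tool_pos: [0.709, -0.2584, 0.3465]
tool_rot: [-0.002, -0.001, 0.865, 0.502]
contact_force: [-0.6, -1.0, -3.7]
gripper_width: 0.221
t 26.32 tcp [ 0.709  -0.2584  0.3465] nose [ 0.7083 -0.1933  0.1744] scoop x [0.     0.4967 0.8679] down [-0.0046  0.8679 -0.4967] q [-0.7   0.64  0.92  0.93  2.17 -1.97] F [-0.6 -1.  -3.7]
[[0.11,-0.13,0,0.0015,-0.0115,0.0042,0],[0.11,-0.13,0,0.0015,-0.0115,0.0043,0]]
```

```bash
python3 -m creep '[[0,0,0,0.002,-0.026,0.013,0],[0,0,0,0.002,-0.025,0.0125,0],[0,0,0,0.002,-0.025,0.0125,0],[0,0,0,0.002,-0.022,0.0115,0],[0,0,0,0,-0.012,0.007,0],[0,0,0,0,0,0,0],[0,0,0,0,0,0,0]]'
python3 - <<'E'
from h import *
np.set_printoptions(precision=4,suppress=True)
s,p,M,n=noseinfo()
sc=manip.grab_frame("scene");over("scene",sc,[],(140,120,280,250),5,"u2")
E
```

```text
time: 26.95
tool_pos: [0.6979, -0.2695, 0.2266]
tool_rot: [0.0, 0.001, 0.866, 0.5]
contact_force: [-0.1, -0.2, -1.2]
gripper_width: 0.226
t 26.95 tcp [ 0.6979 -0.2695  0.2266] nose [ 0.6979 -0.205   0.0543] scoop x [0.0017 0.5    0.866 ] down [ 0.0014  0.866  -0.5   ] q [-0.72  0.71  1.03  0.84  2.07 -2.13] F [-0.1 -0.2 -1.2]
```

```bash
python3 -m creep '[[0,0,0,0,0.002,0.006,0],[0,0,0,0,-0.01,0.0055,0],[0,0,0,0,-0.01,0.0055,0],[0,0,0,0,0,0,0]]'
python3 - <<'E'
from h import *
np.set_printoptions(precision=4,suppress=True)
s,p,M,n=noseinfo()
t=track(1)
cv2.imwrite("pics/u3.png",cv2.resize(t[100:240,240:400],None,fx=4,fy=4))
E
```

```text
time: 27.33
tool_pos: [0.6973, -0.2625, 0.1989]
tool_rot: [-0.002, 0.002, 0.866, 0.5]
contact_force: [-0.9, 0.7, -2.7]
gripper_width: 0.226
t 27.33 tcp [ 0.6973 -0.2625  0.1989] nose [ 0.6967 -0.1979  0.0267] scoop x [0.0046 0.499  0.8666] down [-0.001   0.8666 -0.499 ] q [-0.71  0.72  1.06  0.82  2.04 -2.16] F [-0.9  0.7 -2.7]
27.3833 [(array([345.8, 141.2]), 42, array([ 0.728, -0.289])), (array([326.8, 157.2]), 135, array([ 0.68, -0.23])), (array([262., 204.]), 116, array([ 0.543, -0.032]))]
```

```bash
python3 -m creep '[[0,0,0,0.006,0,0,0],[0,0,0,0.008,0,0,0],[0,0,0,0.008,0,0,0],[0,0,0,0.008,0,0,0],[0,0,0,0.008,0,0,0]]'
python3 - <<'E'
from h import *
np.set_printoptions(precision=4,suppress=True)
s,p,M,n=noseinfo()
t=track(1)
cv2.imwrite("pics/u4.png",cv2.resize(t[100:240,240:400],None,fx=4,fy=4))
E
```

```text
time: 27.8
tool_pos: [0.6591, -0.2634, 0.2027]
tool_rot: [0.0, 0.001, 0.866, 0.5]
contact_force: [-0.3, -0.3, -1.9]
gripper_width: 0.227
t 27.8 tcp [ 0.6591 -0.2634  0.2027] nose [ 0.6592 -0.199   0.0303] scoop x [0.001  0.5005 0.8658] down [ 0.0014  0.8658 -0.5005] q [-0.74  0.65  1.16  0.8   2.04 -2.21] F [-0.3 -0.3 -1.9]
27.85 [(array([346.9, 155.6]), 43, array([ 0.684, -0.291])), (array([326.1, 159.8]), 41, array([ 0.673, -0.228])), (array([261.8, 204. ]), 127, array([ 0.543, -0.031]))]
```

```bash
python3 -m creep '[[0,0,0,-0.022,0,0,0],[0,0,0,-0.022,0,0,0],[0,0,0,0,-0.0035,-0.006,0],[0,0,0,0.003,-0.0035,-0.006,0],[0,0,0,0.006,-0.001,-0.001,0],[0,0,0,0.008,0,0,0],[0,0,0,0.008,0,0,0],[0,0,0,0.008,0,0,0]]'
python3 - <<'E'
from h import *
np.set_printoptions(precision=4,suppress=True)
s,p,M,n=noseinfo()
t=track(1)
cv2.imwrite("pics/u5.png",cv2.resize(t[100:240,240:400],None,fx=4,fy=4))
E
```

```text
time: 28.52
tool_pos: [0.6697, -0.2779, 0.2022]
tool_rot: [0.0, 0.001, 0.866, 0.501]
contact_force: [0.7, 3.3, 0.1]
gripper_width: 0.225
t 28.52 tcp [ 0.6697 -0.2779  0.2022] nose [ 0.6698 -0.2132  0.03  ] scoop x [0.0008 0.4985 0.8669] down [ 0.0008  0.8669 -0.4985] q [-0.75  0.69  1.1   0.8   2.06 -2.2 ] F [0.7 3.3 0.1]
28.5667 [(array([352.5, 151.2]), 44, array([ 0.697, -0.308])), (array([329.4, 163.5]), 133, array([ 0.661, -0.238])), (array([262. , 204.6]), 109, array([ 0.541, -0.032]))]
```

```bash
python3 -m creep '[[0,0,0,0.008,-0.0005,-0.0005,0],[0,0,0,0.008,-0.0005,-0.0005,0],[0,0,0,0.008,0,0,0],[0,0,0,0.008,0,0,0],[0,0,0,0.008,0,0,0],[0,0,0,0.006,0,0,0],[0,0,0,0.003,0,0,0],[0,0,0,0,0,0,0]]'
python3 - <<'E'
from h import *
np.set_printoptions(precision=4,suppress=True)
s,p,M,n=noseinfo()
t=track(2)
cv2.imwrite("pics/u6.png",cv2.resize(t[100:240,240:400],None,fx=4,fy=4))
E
```

```text
time: 29.23
tool_pos: [0.6215, -0.2806, 0.2015]
tool_rot: [0.0, 0.001, 0.866, 0.499]
contact_force: [-0.3, 0.2, -1.2]
gripper_width: 0.23
t 29.23 tcp [ 0.6215 -0.2806  0.2015] nose [ 0.6215 -0.2164  0.0291] scoop x [0.0021 0.5015 0.8652] down [ 0.0021  0.8652 -0.5015] q [-0.79  0.6   1.22  0.76  2.06 -2.26] F [-0.3  0.2 -1.2]
29.2833 [(array([354.2, 170.2]), 49, array([ 0.64 , -0.312])), (array([332.7, 175.2]), 50, array([ 0.625, -0.247])), (array([261.9, 203.2]), 122, array([ 0.545, -0.031])), (array([413.5, 240.5]), 234, array([ 0.425, -0.481]))]
29.3333 [(array([354., 170.]), 49, array([ 0.64 , -0.311])), (array([333.2, 175.5]), 48, array([ 0.625, -0.248])), (array([262.6, 204.8]), 101, array([ 0.54 , -0.033])), (array([413.5, 240.2]), 241, array([ 0.426, -0.481]))]
```

```bash
python3 -m creep '[[0,0,0,0,0.02,-0.0115,0],[0,0,0,0,0.03,-0.017,0],[0,0,0,0,0.03,-0.017,0],[0,0,0,0,0.03,-0.017,0]]'
python3 - <<'E'
from h import *
np.set_printoptions(precision=4,suppress=True)
s,p,M,n=noseinfo()
b=toolM(np.radians(45))
pr(rows(p,M,[.655,-.115,.29],b,13))
E
```

```text
time: 29.67
tool_pos: [0.6222, -0.2787, 0.3312]
tool_rot: [0.0, 0.0, 0.866, 0.5]
contact_force: [0.5, -0.5, -1.4]
gripper_width: 0.227
t 29.67 tcp [ 0.6222 -0.2787  0.3312] nose [ 0.6222 -0.2143  0.1588] scoop x [0.0002 0.5005 0.8658] down [ 0.0006  0.8658 -0.5005] q [-0.79  0.51  1.14  0.84  2.18 -2.11] F [ 0.5 -0.5 -1.4]
[[4.37,-1.81,3.13,-0.0025,0.0036,0.0125,0],[4.37,-1.81,3.13,-0.0019,0.0046,0.0122,0],[4.37,-1.81,3.13,-0.0012,0.0056,0.0119,0],[4.37,-1.81,3.13,-0.0005,0.0066,0.0115,0],[4.37,-1.81,3.13,0.0002,0.0074,0.0109,0],[4.37,-1.81,3.13,0.001,0.0082,0.0103,0],[4.37,-1.81,3.13,0.0017,0.0089,0.0096,0],[4.37,-1.81,3.13,0.0025,0.0095,0.0089,0],[4.37,-1.81,3.13,0.0033,0.01,0.008,0],[4.37,-1.81,3.13,0.0041,0.0103,0.0071,0],[4.37,-1.81,3.13,0.0049,0.0106,0.0062,0],[4.37,-1.81,3.13,0.0057,0.0107,0.0052,0],[4.37,-1.81,3.13,0.0064,0.0108,0.0042,0]]
```

```bash
python3 -m creep '[[4.37,-1.81,3.13,-0.0025,0.0036,0.0125,0],[4.37,-1.81,3.13,-0.0019,0.0046,0.0122,0],[4.37,-1.81,3.13,-0.0012,0.0056,0.0119,0],[4.37,-1.81,3.13,-0.0005,0.0066,0.0115,0],[4.37,-1.81,3.13,0.0002,0.0074,0.0109,0],[4.37,-1.81,3.13,0.001,0.0082,0.0103,0],[4.37,-1.81,3.13,0.0017,0.0089,0.0096,0],[4.37,-1.81,3.13,0.0025,0.0095,0.0089,0],[4.37,-1.81,3.13,0.0033,0.01,0.008,0],[4.37,-1.81,3.13,0.0041,0.0103,0.0071,0],[4.37,-1.81,3.13,0.0049,0.0106,0.0062,0],[4.37,-1.81,3.13,0.0057,0.0107,0.0052,0],[4.37,-1.81,3.13,0.0064,0.0108,0.0042,0],[0,0,0,0,0,0,0],[0,0,0,0,0,0,0]]'
python3 - <<'E'
from h import *
np.set_printoptions(precision=4,suppress=True)
s,p,M,n=noseinfo()
b=toolM(np.radians(45))
pr(rows(p,M,[.653,-.120,.155],b,6))
t=track(1)
o=over("top",t,[(scT(),SC)],(230,100,400,240),4,"v1")
E
```

```text
time: 30.92
tool_pos: [0.6555, -0.113, 0.2884]
tool_rot: [0.0, 0.382, 0.924, 0.001]
contact_force: [0.5, -0.7, -2.6]
gripper_width: 0.228
t 30.92 tcp [ 0.6555 -0.113   0.2884] nose [ 0.573  -0.1958  0.1463] scoop x [0.7055 0.7087 0.0013] down [ 0.001   0.0009 -1.    ] q [-0.28  0.12  1.45  0.    1.57 -1.07] F [ 0.5 -0.7 -2.6]
[[0.01,0,0.02,-0.0005,-0.0011,0.0222,0],[0.01,0,0.02,-0.0005,-0.0011,0.0222,0],[0.01,0,0.02,-0.0005,-0.0011,0.0222,0],[0.01,0,0.02,-0.0005,-0.0011,0.0222,0],[0.01,0,0.02,-0.0005,-0.0011,0.0222,0],[0.01,0,0.02,-0.0005,-0.0011,0.0222,0]]
30.9667 []
```

```bash
python3 - <<'E'
from h import *
sc=manip.grab_frame("scene");over("scene",sc,[(scT(),SC)],(150,100,300,240),5,"v2")
E
python3 -m creep '[[0,0,0,-0.0005,-0.001,0.0222,0],[0,0,0,-0.0005,-0.001,0.0222,0],[0,0,0,-0.0005,-0.001,0.0222,0],[0,0,0,-0.0005,-0.001,0.0222,0],[0,0,0,-0.0005,-0.001,0.0222,0],[0,0,0,0,0,0.0222,0],[0,0,0,0,0,0.006,0],[0,0,0,0,0,0,0]]';python3 -m creep '[[0,0,0,0,0,0.003,0],[0,0,0,0,0,0,0]]';python3 -m creep '[[0,0,0,0,0,0.002,0],[0,0,0,0,0,0,0]]'
```

```text
time: 31.68
tool_pos: [0.653, -0.1228, 0.1485]
tool_rot: [-0.0, 0.384, 0.923, -0.0]
contact_force: [-0.3, 0.5, -0.8]
gripper_width: 0.226
time: 31.85
tool_pos: [0.654, -0.123, 0.1481]
tool_rot: [0.001, 0.384, 0.923, -0.001]
contact_force: [-2.3, -2.0, 6.8]
gripper_width: 0.226
time: 32.02
tool_pos: [0.6542, -0.1232, 0.148]
tool_rot: [0.002, 0.384, 0.923, -0.001]
contact_force: [-5.1, -2.7, 13.2]
gripper_width: 0.226
```

```bash
python3 -m creep '[[-0.8,0,0,0,0,-0.001,0],[0,0,0,-0.0042,-0.0042,0,0],[0,0,0,-0.0042,-0.0042,0,0],[0,0,0,-0.0042,-0.0042,0,0],[0,0,0,-0.0042,-0.0042,0,0]]';python3 - <<'E'
from h import *
import h
np.set_printoptions(precision=4,suppress=True)
h.GO=.010;h.NT=np.array([0,-.117,.148])
s,p,M,n=noseinfo()
sc=manip.grab_frame("scene");over("scene",sc,[(scT(),SC)],(150,120,290,240),5,"v3")
E
```

```text
time: 32.43
tool_pos: [0.656, -0.1448, 0.1492]
tool_rot: [0.006, 0.384, 0.923, 0.008]
contact_force: [1.9, 5.1, 12.5]
gripper_width: 0.227
t 32.43 tcp [ 0.656  -0.1448  0.1492] nose [ 0.5756 -0.2257 -0.0011] scoop x [0.709  0.7049 0.0201] down [ 0.0175  0.0109 -0.9998] q [-0.33  0.21  1.58  0.02  1.34 -1.12] F [ 1.9  5.1 12.5]
```

```bash
python3 -m creep '[[0,0,0,-0.0042,-0.0042,-0.0008,0],[0,0,0,-0.0042,-0.0042,0,0],[0,0,0,-0.0042,-0.0042,0,0],[0,0,0,-0.0042,-0.0042,0,0]]';python3 - <<'E'
from h import *
np.set_printoptions(precision=4,suppress=True)
sc=manip.grab_frame("scene");over("scene",sc,[],(150,120,290,240),5,"v4")
E
```

```text
time: 32.82
tool_pos: [0.6557, -0.1686, 0.1493]
tool_rot: [0.006, 0.384, 0.923, 0.008]
contact_force: [1.0, 5.9, 9.8]
gripper_width: 0.228
```

```bash
python3 -m creep '[[0,0,0,-0.0042,-0.0042,0,0],[0,0,0,-0.0042,-0.0042,0,0],[0,0,0,-0.0035,-0.0035,0,0]]';python3 - <<'E'
from h import *
np.set_printoptions(precision=4,suppress=True)
sc=manip.grab_frame("scene");over("scene",sc,[],(150,120,290,240),5,"v5")
t=track(1);cv2.imwrite("pics/v6.png",cv2.resize(t[100:280,230:420],None,fx=3,fy=3))
E
```

```text
time: 33.12
tool_pos: [0.6557, -0.1856, 0.1493]
tool_rot: [0.006, 0.384, 0.923, 0.008]
contact_force: [1.3, 5.8, 10.7]
gripper_width: 0.228
33.2167 [(array([262.2, 204.1]), 131, array([ 0.542, -0.032]))]
```

```bash
sed -i 's/^GO=.016/GO=.010/' h.py
python3 - <<'E'
from h import *
np.set_printoptions(precision=4,suppress=True)
s,p,M,n=noseinfo()
Mk,pk,nk=M,p,n
L=[]
for a,dz in[(3.5,.013),(3.5,.013),(3.5,.014)]:
    M2=Mk@R.from_rotvec([np.radians(a),0,0]).as_matrix();nk=nk+np.array([0.001,0.001,dz]);p2=nk-M2@NT
    L.append(np.r_[a,0,0,Mk.T@(p2-pk)]);Mk,pk=M2,p2
pr(L)
# then vertical lift
print(Mk.T@np.array([0,0,.02]), Mk[:,1],Mk[:,2])
E
```

```text
t 33.22 tcp [ 0.6556 -0.1864  0.1491] nose [ 0.5752 -0.2676 -0.001 ] scoop x [0.7092 0.7048 0.0184] down [ 0.017   0.009  -0.9998] q [-0.39  0.23  1.55  0.02  1.34 -1.18] F [ 2.1  4.2 10.1]
[[3.5,0,0,-0.0001,0.0105,-0.0056,0],[3.5,0,0,-0.0001,0.0097,-0.0056,0],[3.5,0,0,-0.0001,0.0088,-0.0067,0]]
[-0.0001 -0.0033 -0.0197] [ 0.7004  0.6946 -0.1641] [-0.1125 -0.1196 -0.9864]
```

```bash
python3 -m creep '[[3.5,0,0,0,0.0105,-0.007,0],[3.5,0,0,0,0.0097,-0.006,0],[3.5,0,0,0,0.0088,-0.0067,0],[0,0,0,0,0,-0.002,0]]';python3 - <<'E'
from h import *
np.set_printoptions(precision=4,suppress=True)
s,p,M,n=noseinfo()
sc=manip.grab_frame("scene");over("scene",sc,[],(150,120,290,240),5,"w1")
E
```

```text
time: 33.55
tool_pos: [0.6763, -0.1623, 0.165]
tool_rot: [-0.032, 0.381, 0.921, -0.078]
contact_force: [-0.3, -0.6, -2.9]
gripper_width: 0.227
t 33.55 tcp [ 0.6763 -0.1623  0.165 ] nose [ 0.5773 -0.2616  0.0388] scoop x [ 0.6969  0.6972 -0.1681] down [-0.1183 -0.1195 -0.9858] q [-0.28  0.32  1.43 -0.15  1.47 -1.05] F [-0.3 -0.6 -2.9]
```

```bash
python3 -m creep '[[0,0,0,0,-0.0008,-0.005,0],[0,0,0,0,-0.0017,-0.01,0],[0,0,0,0,-0.0025,-0.015,0],[0,0,0,0,-0.0034,-0.02,0],[0,0,0,0,-0.0034,-0.02,0],[0,0,0,0,-0.0034,-0.02,0],[0,0,0,0,-0.0034,-0.02,0],[0,0,0,0,-0.0034,-0.02,0],[0,0,0,0,-0.0034,-0.02,0],[0,0,0,0,-0.0025,-0.015,0],[0,0,0,0,-0.0017,-0.01,0],[0,0,0,0,-0.0008,-0.005,0],[0,0,0,0,0,0,0],[0,0,0,0,0,0,0],[0,0,0,0,0,0,0]]';python3 - <<'E'
from h import *
np.set_printoptions(precision=4,suppress=True)
s,p,M,n=noseinfo()
sc=manip.grab_frame("scene");over("scene",sc,[],(150,90,290,230),4,"w2")
# box
E
```

```text
time: 34.85
tool_pos: [0.6743, -0.1633, 0.3447]
tool_rot: [-0.034, 0.382, 0.92, -0.079]
contact_force: [0.6, 0.7, -2.2]
gripper_width: 0.225
t 34.85 tcp [ 0.6743 -0.1633  0.3447] nose [ 0.5747 -0.2624  0.2188] scoop x [ 0.6971  0.6964 -0.1706] down [-0.1224 -0.1189 -0.9853] q [-0.28  0.24  1.23 -0.15  1.76 -1.09] F [ 0.6  0.7 -2.2]
```

Run:
```python
from h import *
np.set_printoptions(precision=4,suppress=True)
s,p,M,n=noseinfo()
tot=np.array([.60,-.372,.125])-n
w=np.array([.4,.8,1.2,1.5,1.5,1.5,1.2,.9,.6,.4]);w/=w.sum()
pr([np.r_[0,0,0,M.T@(tot*k)] for k in w])
Mk=M;nk=n+tot;pk=nk-Mk@NT;L=[]
for k in range(11):
    a=-5.8;M2=Mk@R.from_rotvec([np.radians(a),0,0]).as_matrix()
    nk=nk+np.array([0,0,-.003]) ;p2=nk-M2@NT
    L.append(np.r_[a,0,0,Mk.T@(p2-pk)]);Mk,pk=M2,p2
pr(L);print(nk,pk)
```

```text
t 34.9 tcp [ 0.6743 -0.1633  0.3446] nose [ 0.5746 -0.2623  0.2187] scoop x [ 0.697   0.6964 -0.1708] down [-0.1226 -0.1189 -0.9853] q [-0.28  0.24  1.23 -0.15  1.76 -1.09] F [ 0.3  0.2 -2.2]
[[0,0,0,-0.0038,-0.0017,0.0041,0],[0,0,0,-0.0077,-0.0034,0.0082,0],[0,0,0,-0.0115,-0.0051,0.0123,0],[0,0,0,-0.0144,-0.0064,0.0153,0],[0,0,0,-0.0144,-0.0064,0.0153,0],[0,0,0,-0.0144,-0.0064,0.0153,0],[0,0,0,-0.0115,-0.0051,0.0123,0],[0,0,0,-0.0086,-0.0038,0.0092,0],[0,0,0,-0.0057,-0.0026,0.0061,0],[0,0,0,-0.0038,-0.0017,0.0041,0]]
[[-5.8,0,0,0,-0.015,-0.0081,0],[-5.8,0,0,0,-0.0153,-0.0081,0],[-5.8,0,0,0,-0.0156,-0.0081,0],[-5.8,0,0,0,-0.016,-0.0081,0],[-5.8,0,0,0,-0.0162,-0.0081,0],[-5.8,0,0,0,-0.0165,-0.0082,0],[-5.8,0,0,0,-0.0168,-0.0083,0],[-5.8,0,0,0,-0.0171,-0.0085,0],[-5.8,0,0,0,-0.0173,-0.0087,0],[-5.8,0,0,0,-0.0176,-0.0088,0],[-5.8,0,0,0,-0.0178,-0.0091,0]]
[ 0.6   -0.372  0.092] [ 0.5643 -0.4083  0.2737]
```

```bash
python3 -m creep '[[0,0,0,-0.0038,-0.0017,0.0041,0],[0,0,0,-0.0077,-0.0034,0.0082,0],[0,0,0,-0.0115,-0.0051,0.0123,0],[0,0,0,-0.0144,-0.0064,0.0153,0],[0,0,0,-0.0144,-0.0064,0.0153,0],[0,0,0,-0.0144,-0.0064,0.0153,0],[0,0,0,-0.0115,-0.0051,0.0123,0],[0,0,0,-0.0086,-0.0038,0.0092,0],[0,0,0,-0.0057,-0.0026,0.0061,0],[0,0,0,-0.0038,-0.0017,0.0041,0],[0,0,0,0,0,0,0]]';python3 - <<'E'
from h import *
np.set_printoptions(precision=4,suppress=True)
s,p,M,n=noseinfo()
sc=manip.grab_frame("scene");over("scene",sc,[],(130,90,270,230),4,"w3")
E
```

```text
time: 35.82
tool_pos: [0.7004, -0.2739, 0.2521]
tool_rot: [-0.033, 0.382, 0.92, -0.079]
contact_force: [-0.3, -1.0, -1.9]
gripper_width: 0.222
t 35.82 tcp [ 0.7004 -0.2739  0.2521] nose [ 0.6009 -0.373   0.1262] scoop x [ 0.6979  0.6958 -0.1698] down [-0.1207 -0.1194 -0.9855] q [-0.41  0.39  1.2  -0.16  1.62 -1.2 ] F [-0.3 -1.  -1.9]
```

```bash
python3 -m creep '[[-5.8,0,0,0,-0.015,-0.0081,0],[-5.8,0,0,0,-0.0153,-0.0081,0],[-5.8,0,0,0,-0.0156,-0.0081,0],[-5.8,0,0,0,-0.016,-0.0081,0],[-5.8,0,0,0,-0.0162,-0.0081,0],[-5.8,0,0,0,-0.0165,-0.0082,0],[-5.8,0,0,0,-0.0168,-0.0083,0],[-5.8,0,0,0,-0.0171,-0.0085,0],[-5.8,0,0,0,-0.0173,-0.0087,0],[-5.8,0,0,0,-0.0176,-0.0088,0],[-5.8,0,0,0,-0.0178,-0.0091,0],[0,0,0,0,0,0,0],[0,0,0,0,0,0,0]]';python3 - <<'E'
from h import *
np.set_printoptions(precision=4,suppress=True)
s,p,M,n=noseinfo()
sc=manip.grab_frame("scene");over("scene",sc,[],(130,90,270,230),4,"w4")
E
```

```text
time: 36.95
tool_pos: [0.564, -0.4091, 0.2745]
tool_rot: [0.173, 0.343, 0.823, 0.419]
contact_force: [-0.0, 0.3, -0.8]
gripper_width: 0.227
t 36.95 tcp [ 0.564  -0.4091  0.2745] nose [ 0.5998 -0.373   0.0928] scoop x [0.4182 0.4139 0.8086] down [ 0.5726  0.5709 -0.5884] q [-1.06  0.27  1.49  0.9   1.67 -1.89] F [-0.   0.3 -0.8]
```

Run:
```python
from h import *
np.set_printoptions(precision=4,suppress=True)
s,p,M,n=noseinfo()
up=np.array([0,0,.035]);print(M.T@up)
pr(rows(p+up,M,[.571,-.045,.30],toolM(np.radians(45)),12))
```

```text
t 37.0 tcp [ 0.5652 -0.4084  0.2765] nose [ 0.6014 -0.3727  0.0948] scoop x [0.4157 0.4164 0.8086] down [ 0.5729  0.5706 -0.5884] q [-1.06  0.27  1.49  0.9   1.67 -1.89] F [-0.1 -0.  -0.7]
[-0.      0.0283 -0.0206]
[[4.5,0.01,0,0.0211,0.012,0.0181,0],[4.5,0.01,0,0.0211,0.0134,0.0171,0],[4.5,0.01,0,0.0211,0.0147,0.016,0],[4.5,0.01,0,0.0211,0.0159,0.0148,0],[4.5,0.01,0,0.0211,0.017,0.0135,0],[4.5,0.01,0,0.0211,0.0181,0.0122,0],[4.5,0.01,0,0.0211,0.019,0.0107,0],[4.5,0.01,0,0.0211,0.0197,0.0092,0],[4.5,0.01,0,0.0211,0.0204,0.0076,0],[4.5,0.01,0,0.0211,0.0209,0.006,0],[4.5,0.01,0,0.0211,0.0213,0.0043,0],[4.5,0.01,0,0.0211,0.0216,0.0027,0]]
```

```bash
python3 -m creep '[[0,0,0,0,0.0283,-0.0206,0],[4.5,0,0,0.0211,0.012,0.0181,0],[4.5,0,0,0.0211,0.0134,0.0171,0],[4.5,0,0,0.0211,0.0147,0.016,0],[4.5,0,0,0.0211,0.0159,0.0148,0],[4.5,0,0,0.0211,0.017,0.0135,0],[4.5,0,0,0.0211,0.0181,0.0122,0],[4.5,0,0,0.0211,0.019,0.0107,0],[4.5,0,0,0.0211,0.0197,0.0092,0],[4.5,0,0,0.0211,0.0204,0.0076,0],[4.5,0,0,0.0211,0.0209,0.006,0],[4.5,0,0,0.0211,0.0213,0.0043,0],[4.5,0,0,0.0211,0.0216,0.0027,0],[0,0,0,0,0,0,0],[0,0,0,0,0,0,0]]';python3 - <<'E'
from h import *
np.set_printoptions(precision=4,suppress=True)
s,p,M,n=noseinfo()
pr(rows(p,M,[.571,-.040,.216],toolM(np.radians(45)),4))
sc=manip.grab_frame("scene");over("scene",sc,[(scT(),SC)],(180,90,340,230),4,"x1")
E
```

```text
time: 38.25
tool_pos: [0.5719, -0.0402, 0.3025]
tool_rot: [0.003, 0.379, 0.925, 0.001]
contact_force: [0.3, -0.5, -1.6]
gripper_width: 0.226
t 38.25 tcp [ 0.5719 -0.0402  0.3025] nose [ 0.4906 -0.1235  0.154 ] scoop x [0.702  0.7122 0.0041] down [ 0.0056  0.0003 -1.    ] q [-0.2  -0.11  1.65  0.    1.59 -0.99] F [ 0.3 -0.5 -1.6]
[[0.06,0.05,0.1,0.0003,-0.0002,0.0216,0],[0.06,0.05,0.1,0.0003,-0.0002,0.0216,0],[0.06,0.05,0.1,0.0002,-0.0002,0.0216,0],[0.06,0.05,0.1,0.0002,-0.0001,0.0216,0]]
```

```bash
python3 -m creep '[[0,0,0.1,0,0,0.0216,0],[0,0,0.1,0,0,0.0216,0],[0,0,0.1,0,0,0.0216,0],[0,0,0.1,0,0,0.0196,0],[0,0,0,0,0,0,0],[0,0,0,0,0,0.002,0]]'; python3 -m creep '[[0,0,0,0,0,0.002,0]]';python3 -m creep '[[0,0,0,0,0,0.002,0]]'
```

```text
time: 38.8
tool_pos: [0.5706, -0.0456, 0.2135]
tool_rot: [0.0, 0.387, 0.922, 0.0]
contact_force: [-0.1, 0.1, -1.5]
gripper_width: 0.226
time: 38.88
tool_pos: [0.5718, -0.0456, 0.2135]
tool_rot: [0.002, 0.387, 0.922, 0.001]
contact_force: [-0.1, 0.0, -1.2]
gripper_width: 0.227
time: 38.97
tool_pos: [0.5721, -0.0454, 0.2118]
tool_rot: [0.002, 0.387, 0.922, 0.001]
contact_force: [0.1, -1.2, -2.0]
gripper_width: 0.226
```

```bash
python3 -m creep '[[0,0,0,0.0056,0.0057,0.001,0],[0,0,0,0,0,0.0015,0]]'; python3 -m creep '[[0,0,0,0,0,0.0015,0],[0,0,0,0,0,0,0]]'
```

```text
time: 39.13
tool_pos: [0.5717, -0.0359, 0.2081]
tool_rot: [0.001, 0.386, 0.922, 0.001]
contact_force: [0.3, -1.1, -1.8]
gripper_width: 0.222
time: 39.3
tool_pos: [0.5722, -0.0367, 0.2076]
tool_rot: [0.002, 0.386, 0.922, 0.001]
contact_force: [0.7, -0.3, 4.0]
gripper_width: 0.225
```

```bash
python3 -m creep '[[0,0,0,-0.0085,-0.0084,0,0],[0,0,0,-0.017,-0.0168,0,0],[0,0,0,-0.0214,-0.021,0,0],[0,0,0,-0.01,-0.01,-0.03,0],[0,0,0,0,0,-0.04,0]]';python3 - <<'E'
from h import *
np.set_printoptions(precision=4,suppress=True)
s,p,M,n=noseinfo()
sc=manip.grab_frame("scene");over("scene",sc,[],(180,90,340,230),4,"x2")
sc=manip.grab_frame("scene");over("scene",sc,[],(180,90,340,230),4,"x3")
E
```

```text
time: 39.72
tool_pos: [0.568, -0.1197, 0.2702]
tool_rot: [-0.005, 0.388, 0.922, -0.001]
contact_force: [1.2, 0.9, -1.6]
gripper_width: 0.223
t 39.72 tcp [ 0.568  -0.1197  0.2702] nose [ 0.4829 -0.2012  0.1229] scoop x [ 0.7151  0.699  -0.0054] down [-0.0094  0.0019 -1.    ] q [-0.34 -0.07  1.67 -0.    1.55 -1.11] F [ 1.2  0.9 -1.6]
```

```bash
python3 -m creep '[[0,0,0,0.0088,0.0088,-0.003,0],[0,0,0,0.0088,0.0088,-0.003,0],[0,0,0,0.0088,0.0088,0,0],[0,0,0,0.0088,0.0088,0,0],[0,0,0,0.0088,0.0088,0,0],[0,0,0,0.0088,0.0088,0,0]]';python3 - <<'E'
from h import *
np.set_printoptions(precision=4,suppress=True)
s,p,M,n=noseinfo()
sc=manip.grab_frame("scene");cv2.imwrite("pics/x4s.png",sc)
t=track(2);cv2.imwrite("pics/x4.png",cv2.resize(t[100:280,220:420],None,fx=3,fy=3))
over("scene",sc,[],(150,90,310,230),4,"x5")
E
```

```text
time: 40.32
tool_pos: [0.5709, -0.0402, 0.2801]
tool_rot: [-0.001, 0.386, 0.923, 0.0]
contact_force: [-0.5, -0.5, -2.0]
gripper_width: 0.226
t 40.32 tcp [ 0.5709 -0.0402  0.2801] nose [ 0.4875 -0.1222  0.1321] scoop x [ 0.7118  0.7024 -0.0001] down [-0.0009  0.0008 -1.    ] q [-0.2  -0.1   1.68  0.    1.56 -0.98] F [-0.5 -0.5 -2. ]
40.4167 [(array([395.3, 206.2]), 139, array([ 0.529, -0.431]))]
40.4667 [(array([395.2, 206. ]), 133, array([ 0.529, -0.431]))]
```

```bash
python3 -m creep '[[0,0,0,0.002,-0.002,0.02,0],[0,0,0,0.002,-0.002,0.025,0],[0,0,0,0.002,-0.002,0.025,0],[0,0,0,0.002,-0.002,0.025,0],[0,0,0,0,0,0.02,0],[0,0,0,0,0,0.012,0],[0,0,0,0,0,0,0]]';python3 - <<'E'
from h import *
np.set_printoptions(precision=4,suppress=True)
s,p,M,n=noseinfo()
sc=manip.grab_frame("scene")
over("scene",sc,[(scT(),SC)],(150,90,310,230),4,"y1")
t=track(1);cv2.imwrite("pics/y2.png",cv2.resize(t[100:280,220:420],None,fx=3,fy=3))
E
```

```text
time: 41.05
tool_pos: [0.5581, -0.0419, 0.1506]
tool_rot: [-0.003, 0.387, 0.922, -0.0]
contact_force: [-1.2, 1.0, -2.3]
gripper_width: 0.227
t 41.05 tcp [ 0.5581 -0.0419  0.1506] nose [ 0.4739 -0.1237  0.0029] scoop x [ 0.7129  0.7012 -0.0029] down [-0.0054  0.0014 -1.    ] q [-0.21 -0.04  1.84  0.    1.34 -0.99] F [-1.2  1.  -2.3]
41.15 [(array([312.4, 207. ]), 129, array([ 0.531, -0.183])), (array([394.9, 205.9]), 136, array([ 0.529, -0.43 ]))]
```

```bash
python3 -m creep '[[-0.8,0,0,0,0,0.003,0],[0,0,0,0,0,0.001,0]]'; python3 -m creep '[[0,0,0,-0.007,-0.007,0.0005,0],[0,0,0,-0.0086,-0.0084,0,0],[0,0,0,-0.0086,-0.0084,0,0],[0,0,0,-0.0043,-0.0042,0,0],[0,0,0,-0.0043,-0.0042,0,0],[0,0,0,-0.0043,-0.0042,0,0],[0,0,0,-0.0043,-0.0042,0,0]]'
python3 - <<'E'
from h import *
np.set_printoptions(precision=4,suppress=True)
s,p,M,n=noseinfo()
t=track(1)
E
```

```text
time: 41.32
tool_pos: [0.5613, -0.0424, 0.152]
tool_rot: [0.005, 0.386, 0.922, 0.007]
contact_force: [0.0, -0.3, -1.2]
gripper_width: 0.227
time: 41.9
tool_pos: [0.5603, -0.1007, 0.1492]
tool_rot: [0.003, 0.386, 0.922, 0.007]
contact_force: [0.6, 0.5, -0.8]
gripper_width: 0.228
t 41.9 tcp [ 0.5603 -0.1007  0.1492] nose [ 0.4785 -0.1812 -0.0005] scoop x [0.7128 0.7012 0.015 ] down [ 0.0108  0.0104 -0.9999] q [-0.32 -0.02  1.83  0.01  1.33 -1.1 ] F [ 0.6  0.5 -0.8]
41.95 [(array([394.8, 206.1]), 151, array([ 0.529, -0.429]))]
```

```bash
python3 -m creep '[[0,0,0,-0.0043,-0.0042,0.0012,0],[0,0,0,-0.0043,-0.0042,0.0005,0],[0,0,0,-0.0043,-0.0042,0,0],[0,0,0,-0.0043,-0.0042,0,0],[0,0,0,-0.0043,-0.0042,0,0]]'
python3 - <<'E'
from h import *
np.set_printoptions(precision=4,suppress=True)
s,p,M,n=noseinfo()
sc=manip.grab_frame("scene")
over("scene",sc,[(scT(),SC)],(150,100,290,220),5,"z1")
E
```

```text
time: 42.37
tool_pos: [0.5617, -0.13, 0.1492]
tool_rot: [0.004, 0.386, 0.922, 0.008]
contact_force: [1.4, 4.3, 6.5]
gripper_width: 0.226
t 42.37 tcp [ 0.5617 -0.13    0.1492] nose [ 0.4804 -0.2104 -0.0008] scoop x [0.7124 0.7016 0.0173] down [ 0.0137  0.0108 -0.9998] q [-0.36 -0.    1.81  0.02  1.33 -1.15] F [1.4 4.3 6.5]
```

Run:
```python
from h import *
np.set_printoptions(precision=4,suppress=True)
print(plane("scene",[[150+378/5-.5,100+338/5-.5]],.03), plane("scene",[[150+372/5-.5,100+262/5-.5]],.075),plane("scene",[[150+180/5-.5,100+368/5-.5]],.075))
```

```text
[[ 0.5295 -0.2252  0.03  ]] [[ 0.5025 -0.2607  0.075 ]] [[ 0.6917 -0.2714  0.075 ]]
```

```bash
python3 -m creep '[[0,0,0,-0.0043,-0.0042,0,0],[0,0,0,-0.0043,-0.0042,0,0],[0,0,0,-0.0043,-0.0042,0,0],[0,0,0,-0.0043,-0.0042,0,0],[0,0,0,-0.0043,-0.0042,0,0],[0,0,0,-0.0043,-0.0042,0,0]]'
python3 - <<'E'
from h import *
np.set_printoptions(precision=4,suppress=True)
s,p,M,n=noseinfo()
sc=manip.grab_frame("scene")
over("scene",sc,[(scT(),SC)],(150,100,290,220),5,"z2")
E
```

```text
time: 42.92
tool_pos: [0.562, -0.1658, 0.1492]
tool_rot: [0.004, 0.386, 0.922, 0.008]
contact_force: [1.0, 4.1, 7.8]
gripper_width: 0.226
t 42.92 tcp [ 0.562  -0.1658  0.1492] nose [ 0.4808 -0.2462 -0.0009] scoop x [0.7123 0.7016 0.0177] down [ 0.0141  0.0109 -0.9998] q [-0.42  0.02  1.79  0.02  1.33 -1.2 ] F [1.  4.1 7.8]
```

```bash
python3 -m creep '[[0,0,0,-0.0043,-0.0042,0,0],[0,0,0,-0.0043,-0.0042,0,0],[0,0,0,-0.003,-0.003,0,0]]'
python3 - <<'E'
from h import *
np.set_printoptions(precision=4,suppress=True)
s,p,M,n=noseinfo()
sc=manip.grab_frame("scene")
over("scene",sc,[],(150,100,290,220),5,"z3")
E
```

```text
time: 43.22
tool_pos: [0.5621, -0.1822, 0.1491]
tool_rot: [0.005, 0.386, 0.922, 0.008]
contact_force: [1.3, 4.0, 8.3]
gripper_width: 0.225
t 43.22 tcp [ 0.5621 -0.1822  0.1491] nose [ 0.4809 -0.2627 -0.0009] scoop x [0.7125 0.7015 0.0177] down [ 0.0143  0.0106 -0.9998] q [-0.45  0.03  1.78  0.02  1.33 -1.23] F [1.3 4.  8.3]
```

```bash
python3 -m creep '[[3.5,0,0,0,0.0105,-0.007,0],[3.5,0,0,0,0.0097,-0.006,0],[3.5,0,0,0,0.0088,-0.0067,0],[0,0,0,0,0,-0.002,0]]';python3 - <<'E'
from h import *
np.set_printoptions(precision=4,suppress=True)
s,p,M,n=noseinfo()
sc=manip.grab_frame("scene");over("scene",sc,[],(150,100,290,220),5,"z4")
print(M.T@[0,0,.02])
E
```

```text
time: 43.6
tool_pos: [0.5838, -0.1592, 0.1667]
tool_rot: [-0.032, 0.383, 0.92, -0.078]
contact_force: [-0.6, 0.1, -3.0]
gripper_width: 0.225
t 43.6 tcp [ 0.5838 -0.1592  0.1667] nose [ 0.4843 -0.2579  0.0404] scoop x [ 0.7001  0.694  -0.168 ] down [-0.119  -0.1185 -0.9858] q [-0.32  0.11  1.66 -0.15  1.44 -1.08] F [-0.6  0.1 -3. ]
[-0.     -0.0034 -0.0197]
```

Ball B is captured against the rear wall (crop (410,352)). Lift.

```bash
python3 -m creep '[[0,0,0,0,-0.0008,-0.005,0],[0,0,0,0,-0.0017,-0.01,0],[0,0,0,0,-0.0025,-0.015,0],[0,0,0,0,-0.0034,-0.02,0],[0,0,0,0,-0.0034,-0.02,0],[0,0,0,0,-0.0034,-0.02,0],[0,0,0,0,-0.0034,-0.02,0],[0,0,0,0,-0.0034,-0.02,0],[0,0,0,0,-0.0034,-0.02,0],[0,0,0,0,-0.0025,-0.015,0],[0,0,0,0,-0.0017,-0.01,0],[0,0,0,0,-0.0008,-0.005,0],[0,0,0,0,0,0,0],[0,0,0,0,0,0,0]]';python3 - <<'E'
from h import *
np.set_printoptions(precision=4,suppress=True)
s,p,M,n=noseinfo()
sc=manip.grab_frame("scene");over("scene",sc,[],(150,90,290,230),4,"z5")
tot=np.array([.615,-.355,.125])-n
w=np.array([.4,.8,1.2,1.5,1.5,1.5,1.5,1.2,.9,.6,.4]);w/=w.sum()
pr([np.r_[0,0,0,M.T@(tot*k)] for k in w])
E
```

```text
time: 44.82
tool_pos: [0.582, -0.161, 0.3488]
tool_rot: [-0.033, 0.385, 0.919, -0.078]
contact_force: [0.7, 0.1, -3.0]
gripper_width: 0.225
t 44.82 tcp [ 0.582  -0.161   0.3488] nose [ 0.482  -0.2593  0.2225] scoop x [ 0.7025  0.6915 -0.168 ] down [-0.1203 -0.1173 -0.9858] q [-0.32  0.02  1.46 -0.15  1.74 -1.12] F [ 0.7  0.1 -3. ]
[[0,0,0,-0.0056,0.0015,0.0032,0],[0,0,0,-0.0112,0.003,0.0064,0],[0,0,0,-0.0169,0.0046,0.0095,0],[0,0,0,-0.0211,0.0057,0.0119,0],[0,0,0,-0.0211,0.0057,0.0119,0],[0,0,0,-0.0211,0.0057,0.0119,0],[0,0,0,-0.0211,0.0057,0.0119,0],[0,0,0,-0.0169,0.0046,0.0095,0],[0,0,0,-0.0126,0.0034,0.0072,0],[0,0,0,-0.0084,0.0023,0.0048,0],[0,0,0,-0.0056,0.0015,0.0032,0]]
```

Run:
```python
from h import *
np.set_printoptions(precision=4,suppress=True)
s,p,M,n=noseinfo()
tot=np.array([.638,-.335,.125])-n
w=np.array([.4,.8,1.2,1.5,1.5,1.5,1.5,1.2,.9,.6,.4]);w/=w.sum()
pr([np.r_[0,0,0,M.T@(tot*k)] for k in w])
Mk=M;nk=n+tot;pk=nk-Mk@NT;L=[]
for a,dz in [(-2.,0)]*9+[(-4.5,-.004)]*10:
    M2=Mk@R.from_rotvec([np.radians(a),0,0]).as_matrix()
    nk=nk+np.array([0,0,dz]) ;p2=nk-M2@NT
    L.append(np.r_[a,0,0,Mk.T@(p2-pk)]);Mk,pk=M2,p2
pr(L);print(nk,pk)
```

```text
t 44.87 tcp [ 0.5818 -0.1609  0.348 ] nose [ 0.4816 -0.2591  0.2219] scoop x [ 0.7023  0.6916 -0.1686] down [-0.1214 -0.117  -0.9857] q [-0.32  0.02  1.46 -0.15  1.74 -1.12] F [-0.4  0.4 -3.5]
[[0,0,0,-0.0057,0.0026,0.003,0],[0,0,0,-0.0114,0.0051,0.0059,0],[0,0,0,-0.0171,0.0077,0.0089,0],[0,0,0,-0.0214,0.0096,0.0111,0],[0,0,0,-0.0214,0.0096,0.0111,0],[0,0,0,-0.0214,0.0096,0.0111,0],[0,0,0,-0.0214,0.0096,0.0111,0],[0,0,0,-0.0171,0.0077,0.0089,0],[0,0,0,-0.0128,0.0058,0.0067,0],[0,0,0,-0.0086,0.0038,0.0045,0],[0,0,0,-0.0057,0.0026,0.003,0]]
[[-2,0,0,0,-0.0052,-0.004,0],[-2,0,0,0,-0.0052,-0.004,0],[-2,0,0,0,-0.0052,-0.004,0],[-2,0,0,0,-0.0052,-0.004,0],[-2,0,0,0,-0.0052,-0.004,0],[-2,0,0,0,-0.0052,-0.004,0],[-2,0,0,0,-0.0052,-0.004,0],[-2,0,0,0,-0.0052,-0.004,0],[-2,0,0,0,-0.0052,-0.004,0],[-4.5,0,0,0,-0.0125,-0.0048,0],[-4.5,0,0,0,-0.0129,-0.0048,0],[-4.5,0,0,0,-0.0132,-0.0049,0],[-4.5,0,0,0,-0.0135,-0.005,0],[-4.5,0,0,0,-0.0137,-0.0051,0],[-4.5,0,0,0,-0.014,-0.0053,0],[-4.5,0,0,0,-0.0143,-0.0055,0],[-4.5,0,0,0,-0.0145,-0.0057,0],[-4.5,0,0,0,-0.0148,-0.0059,0],[-4.5,0,0,0,-0.015,-0.0061,0]]
[ 0.638 -0.335  0.085] [ 0.6035 -0.3694  0.2673]
```

```bash
python3 -m creep '[[0,0,0,-0.0057,0.0026,0.003,0],[0,0,0,-0.0114,0.0051,0.0059,0],[0,0,0,-0.0171,0.0077,0.0089,0],[0,0,0,-0.0214,0.0096,0.0111,0],[0,0,0,-0.0214,0.0096,0.0111,0],[0,0,0,-0.0214,0.0096,0.0111,0],[0,0,0,-0.0214,0.0096,0.0111,0],[0,0,0,-0.0171,0.0077,0.0089,0],[0,0,0,-0.0128,0.0058,0.0067,0],[0,0,0,-0.0086,0.0038,0.0045,0],[0,0,0,-0.0057,0.0026,0.003,0],[0,0,0,0,0,0,0]]';python3 - <<'E'
from h import *
np.set_printoptions(precision=4,suppress=True)
s,p,M,n=noseinfo()
sc=manip.grab_frame("scene");over("scene",sc,[],(130,90,270,230),4,"z6")
E
```

```text
time: 45.87
tool_pos: [0.739, -0.2372, 0.2506]
tool_rot: [-0.034, 0.385, 0.919, -0.078]
contact_force: [-0.7, -0.1, -2.1]
gripper_width: 0.227
t 45.87 tcp [ 0.739  -0.2372  0.2506] nose [ 0.6387 -0.3354  0.1245] scoop x [ 0.7023  0.6916 -0.1689] down [-0.122  -0.1168 -0.9856] q [-0.35  0.45  1.12 -0.15  1.65 -1.13] F [-0.7 -0.1 -2.1]
```

Clear of jar and box; tilt now.

```bash
python3 -m creep '[[-2,0,0,0,-0.0052,-0.004,0],[-2,0,0,0,-0.0052,-0.004,0],[-2,0,0,0,-0.0052,-0.004,0],[-2,0,0,0,-0.0052,-0.004,0],[-2,0,0,0,-0.0052,-0.004,0],[-2,0,0,0,-0.0052,-0.004,0],[-2,0,0,0,-0.0052,-0.004,0],[-2,0,0,0,-0.0052,-0.004,0],[-2,0,0,0,-0.0052,-0.004,0],[-4.5,0,0,0,-0.0125,-0.0048,0],[-4.5,0,0,0,-0.0129,-0.0048,0],[-4.5,0,0,0,-0.0132,-0.0049,0],[-4.5,0,0,0,-0.0135,-0.005,0],[-4.5,0,0,0,-0.0137,-0.0051,0],[-4.5,0,0,0,-0.014,-0.0053,0],[-4.5,0,0,0,-0.0143,-0.0055,0],[-4.5,0,0,0,-0.0145,-0.0057,0],[-4.5,0,0,0,-0.0148,-0.0059,0],[-4.5,0,0,0,-0.015,-0.0061,0],[0,0,0,0,0,0,0]]';python3 - <<'E'
from h import *
np.set_printoptions(precision=4,suppress=True)
s,p,M,n=noseinfo()
sc=manip.grab_frame("scene");over("scene",sc,[],(130,90,270,230),4,"z7")
E
```

```text
time: 47.58
tool_pos: [0.6005, -0.3713, 0.2649]
tool_rot: [0.172, 0.348, 0.823, 0.414]
contact_force: [-1.3, 0.8, -4.5]
gripper_width: 0.226
t 47.58 tcp [ 0.6005 -0.3713  0.2649] nose [ 0.6346 -0.3366  0.0826] scoop x [0.4312 0.4145 0.8014] down [ 0.5711  0.5622 -0.5981] q [-0.98  0.25  1.52  0.91  1.6  -1.84] F [-1.3  0.8 -4.5]
```

Run:
```python
from h import *
t=track(1);cv2.imwrite("pics/z8.png",cv2.resize(t[100:280,270:450],None,fx=3,fy=3))
```

```text
47.6833 [(array([397.6, 176.7]), 179, array([ 0.617, -0.441])), (array([397.4, 206. ]), 139, array([ 0.529, -0.437]))]
```

Run:
```python
from h import *
np.set_printoptions(precision=4,suppress=True)
s,p,M,n=noseinfo()
up=np.array([0,0,.035]);print(M.T@up)
pr(rows(p+up,M,[.54,-.12,.26],toolM(np.radians(45)),12))
```

```text
t 47.68 tcp [ 0.6034 -0.3697  0.269 ] nose [ 0.638  -0.3356  0.0867] scoop x [0.4271 0.419  0.8013] down [ 0.5715  0.5616 -0.5983] q [-0.98  0.25  1.52  0.91  1.6  -1.84] F [ 0.4 -0.7 -1.3]
[ 0.      0.028  -0.0209]
[[4.44,0.02,-0.04,0.0185,0.0035,0.0109,0],[4.44,0.02,-0.04,0.0185,0.0044,0.0106,0],[4.44,0.02,-0.04,0.0185,0.0052,0.0102,0],[4.44,0.02,-0.04,0.0185,0.006,0.0098,0],[4.44,0.02,-0.04,0.0185,0.0067,0.0093,0],[4.44,0.02,-0.04,0.0185,0.0074,0.0087,0],[4.44,0.02,-0.04,0.0185,0.0081,0.0081,0],[4.44,0.02,-0.04,0.0185,0.0087,0.0075,0],[4.44,0.02,-0.04,0.0185,0.0093,0.0068,0],[4.44,0.02,-0.04,0.0185,0.0098,0.0061,0],[4.44,0.02,-0.04,0.0185,0.0103,0.0053,0],[4.44,0.02,-0.04,0.0185,0.0107,0.0045,0]]
```

```bash
python3 -m creep '[[0,0,0,0,0.028,-0.0209,0],[4.44,0,0,0.0185,0.0035,0.0109,0],[4.44,0,0,0.0185,0.0044,0.0106,0],[4.44,0,0,0.0185,0.0052,0.0102,0],[4.44,0,0,0.0185,0.006,0.0098,0],[4.44,0,0,0.0185,0.0067,0.0093,0],[4.44,0,0,0.0185,0.0074,0.0087,0],[4.44,0,0,0.0185,0.0081,0.0081,0],[4.44,0,0,0.0185,0.0087,0.0075,0],[4.44,0,0,0.0185,0.0093,0.0068,0],[4.44,0,0,0.0185,0.0098,0.0061,0],[4.44,0,0,0.0185,0.0103,0.0053,0],[4.44,0,0,0.0185,0.0107,0.0045,0],[0,0,0,0,0,0,0],[0,0,0,0,0,0,0]]'
python3 - <<'E'
from h import *
s,p,M=pose();print(p,M,s['contact_force'],s['time'])
import cv2
im=track(90)
cv2.imwrite('pics/fin_top.png',im)
from plant import manip
cv2.imwrite('pics/fin_scene.png',manip.grab_frame('scene'))
E
```

```text
time: 48.93
tool_pos: [0.5429, -0.1165, 0.2628]
tool_rot: [0.003, 0.384, 0.923, 0.001]
contact_force: [-0.4, -0.1, -2.1]
gripper_width: 0.228
[ 0.54291591 -0.11645292  0.26280639] [[-7.05434107e-01  7.08755032e-01  5.38756274e-03]
 [ 7.08764599e-01  7.05445043e-01 -1.86152273e-04]
 [-3.93256579e-03  3.68719558e-03 -9.99985470e-01]] [-0.41310774 -0.08444653 -2.10950009] 48.9333
48.9833 [(array([396.2, 178.3]), 137, array([ 0.612, -0.437])), (array([397.4, 205.8]), 128, array([ 0.53 , -0.437]))]
49.0333 [(array([396.3, 178.1]), 147, array([ 0.613, -0.437])), (array([397. , 205.6]), 133, array([ 0.53 , -0.436]))]
49.0833 [(array([396.7, 177.8]), 142, array([ 0.614, -0.439])), (array([396.7, 205.9]), 144, array([ 0.529, -0.435]))]
49.1333 [(array([396.6, 178.8]), 130, array([ 0.611, -0.438])), (array([397.5, 206.6]), 137, array([ 0.527, -0.437]))]
49.1833 [(array([397.1, 178.5]), 149, array([ 0.612, -0.44 ])), (array([396.5, 206.4]), 142, array([ 0.528, -0.434]))]
49.2333 [(array([396.8, 178.3]), 138, array([ 0.612, -0.439])), (array([397.1, 206.1]), 137, array([ 0.529, -0.436]))]
49.283
[... 9335 characters left out ...]
ay([396.6, 178.4]), 145, array([ 0.612, -0.438])), (array([396.4, 206. ]), 143, array([ 0.529, -0.434]))]
53.2333 [(array([396.7, 178.1]), 130, array([ 0.613, -0.438])), (array([396.5, 206.5]), 155, array([ 0.527, -0.435]))]
53.2833 [(array([396.8, 178.3]), 145, array([ 0.612, -0.439])), (array([397.1, 206. ]), 119, array([ 0.529, -0.437]))]
53.3333 [(array([397.1, 177.8]), 138, array([ 0.614, -0.44 ])), (array([397.2, 206.1]), 146, array([ 0.529, -0.437]))]
53.3833 [(array([395.9, 178.5]), 136, array([ 0.612, -0.436])), (array([395.5, 205.9]), 116, array([ 0.53 , -0.432]))]
53.4333 [(array([396.8, 178.7]), 146, array([ 0.611, -0.439])), (array([397.1, 206.1]), 125, array([ 0.529, -0.436]))]
```

View pics/fin_scene.png

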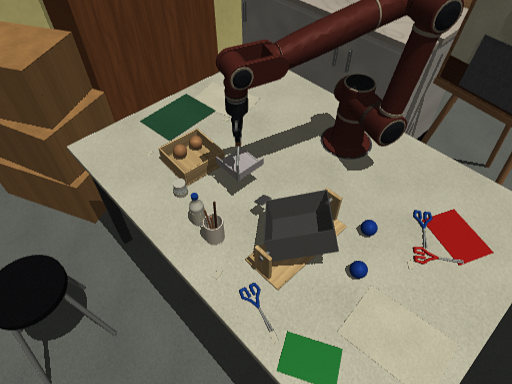

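View pics/fin_top.png

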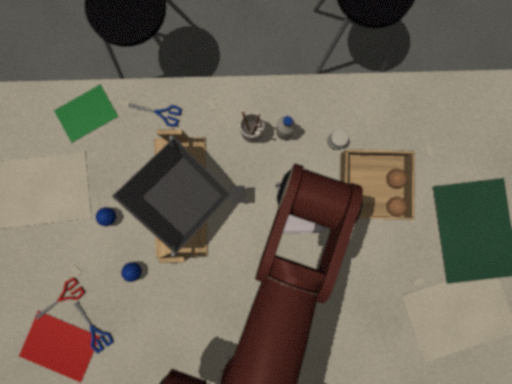

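The scene picture shows both balls in the box (≈180,152 and 195,142 px), the tub tipped, and the scoop (≈240,163 px) held upright above free table. The bystanders are at their places, so I'm lowering the scoop.

```bash
python3 -m creep '[[0,0,0,0,0,0.03,0],[0,0,0,0,0,0.035,0],[0,0,0,0,0,0.025,0],[0,0,0,0,0,0.012,0],[0,0,0,0,0,0.006,0],[0,0,0,0,0,0.003,0],[0,0,0,0,0,0,0],[0,0,0,0,0,0,0]]'
```

```text
time: 54.15
tool_pos: [0.5432, -0.1198, 0.1514]
tool_rot: [0.002, 0.386, 0.922, 0.001]
contact_force: [1.3, 0.1, -1.8]
gripper_width: 0.226
```

```bash
python3 -m creep '[[0,0,0,0,0,0.0015,0],[0,0,0,0,0,0.0015,0],[0,0,0,0,0,0,0],[0,0,0,0,0,0,0]]'
```

```text
time: 54.48
tool_pos: [0.543, -0.1198, 0.148]
tool_rot: [0.002, 0.386, 0.922, 0.001]
contact_force: [2.1, -0.2, 1.9]
gripper_width: 0.228
```

Run:
```python
from plant import manip
import cv2
im=manip.grab_frame('scene');cv2.imwrite('pics/low1.png',cv2.resize(im[60:210,150:330],None,fx=4,fy=4))
```

```text
(no output)
```

View pics/low1.png

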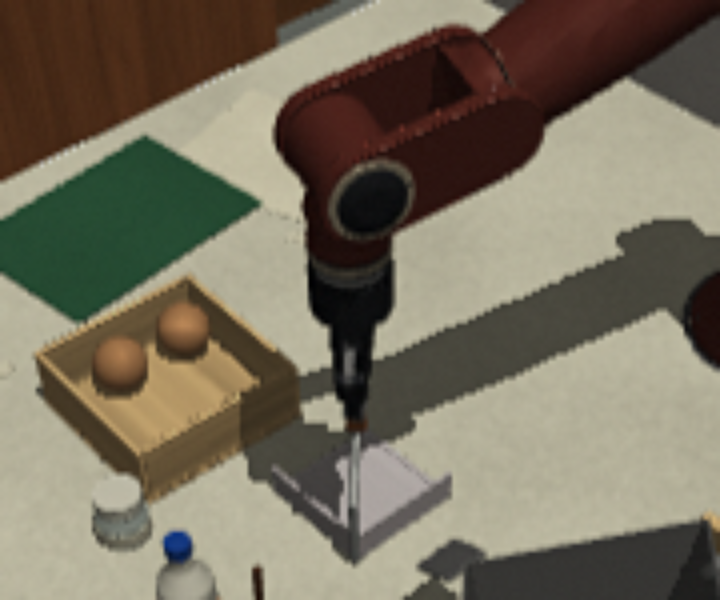

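```bash
python3 -m creep '[[0,0,0,0,0,0.0005,0],[0,0,0,0,0,0,0.3],[0,0,0,0,0,0,0.5],[0,0,0,0,0,0,1],[0,0,0,0,0,0,1],[0,0,0,0,0,0,1],[0,0,0,0,0,0,1],[0,0,0,0,0,0,1]]'
```

```text
time: 55.2
tool_pos: [0.5418, -0.1193, 0.1457]
tool_rot: [0.0, 0.386, 0.922, 0.0]
contact_force: [-0.3, -0.1, -0.6]
gripper_width: 1.002
```

The picture shows the scoop on the table beside the box, upright. The gripper is now open, so I'm raising it.

```bash
python3 -m creep '[[0,0,0,0,0,-0.015,1],[0,0,0,0,0,-0.025,1],[0,0,0,0,0,-0.035,1],[0,0,0,0,0,-0.035,1],[0,0,0,0,0,-0.035,1],[0,0,0,-0.03,-0.03,-0.02,1],[0,0,0,0,-0.04,0,1],[0,0,0,0,-0.04,0,1],[0,0,0,0,-0.04,0,1],[0,0,0,0,0,0,1],[0,0,0,0,0,0,1]]'
python3 - <<'E'
from plant import manip
import cv2
im=manip.grab_frame('scene');cv2.imwrite('pics/end_s.png',cv2.resize(im[60:300,130:370],None,fx=2.5,fy=2.5))
im=manip.grab_frame('top');cv2.imwrite('pics/end_t.png',im)
E
```

```text
time: 56.12
tool_pos: [0.4549, -0.2427, 0.3086]
tool_rot: [0.001, 0.388, 0.922, 0.001]
contact_force: [0.9, -0.5, -0.8]
gripper_width: 0.998
```

View pics/end_s.png

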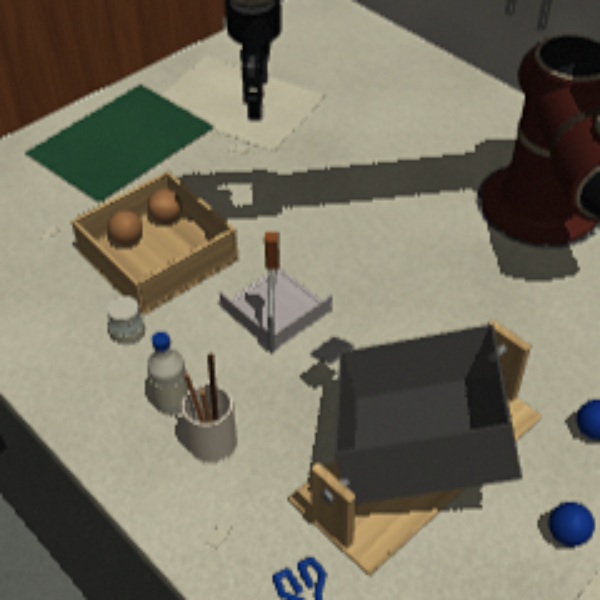

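View pics/end_t.png

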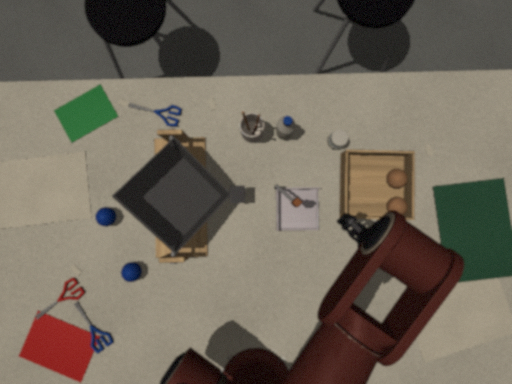

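The pictures show the scoop standing free and upright (top ≈298,205 px) and both balls in the upright box (≈397,178 and 397,206 px). The tub is tipped, the glue bottle, jar and brush pot are in place, and the arm is clear of everything. I'm handing in.

```bash
python3 -c "
from plant import manip
print(manip.job_done(), manip.state()['time'])"
```

```text
the job is handed in; nothing more can be done
the job is handed in; nothing more can be done
```

I handed the job in at about 56 s, and both wooden balls are in the plywood box, but the balls did not come straight from the tub to the box. No verdict was reported.

- **Tub:** I pressed it fully down by its tab and it stayed tipped, with both balls gathered in the low corner.
- **What went wrong:** my first scoop in the tub lost both balls over the nose onto the table during the lift. One of them rolled gently against the glue bottle and jar without visibly moving either.
- **How I mended it:** I dragged the box closer with the gripper, then scooped the balls off the table one at a time. I lifted the first well above 190 mm, and tipped both into the box. I saw no finger contact with a ball at any point.
- **Step 2 is uncertain:** the lift over 190 mm was met with a ball scooped from the table, held about 0.3 s, not with one coming directly out of the tub.
- **Last checks, from the scene and top pictures:**
  - Both balls lie in the upright box, at about (0.61, −0.44) and (0.53, −0.44). They did not move over 4.5 s of tracking before I set the scoop down.
  - The tub is still tipped.
  - The scoop stands upright on the table, released.
  - The glue bottle, jar and brush pot are where they started.
  - The arm is clear of everything.
- **Not measured:** I judged the scoop's tilt and grip height by eye and from the set-down height, and the bystanders' small shifts by eye only.

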